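# Pack the carving tools and lock their case

### The arm

A 6-joint arm with a two-finger parallel gripper is mounted at the origin on the work surface. World frame = base frame: x ahead of the robot, y to its left, z up, the work surface at z = 0. Lengths are in mm, angles in rad, forces in N, time in s.
With the tool pointing down it reaches from about 350 to 775 mm from the base axis. Payload 7.3 kg.
Tool frame: the origin (TCP) lies between the finger pads; the fingertips stand 25 mm ahead of it and the grasp point (between the pads) lies 6 mm ahead of it; z points along the fingers, y is the direction in which the jaws open and shut (so a half turn about z gives the same grasp; the last joint's range is limited). The gripper opens to 92 mm and grips with 3 to 60 N. Pads are 19 mm wide; open, the fingers measure 130 mm over their backs; the gripper's body (75 mm by 190 mm) begins 47 mm behind the grasp point.
Start: joints at [1.144, 0.342, 1.524, -0, 1.275, -0.146], TCP at [145.475, 504.462, 228.941] pointing down, gripper open.
Joint ranges: [-2.53, 2.53], [-0.77, 2.02], [0.04, 2.7], [-1, 4.14], [0.28, 2.66], [-3.11, 3.11]. Speed limits (rad/s): [2.57, 2.57, 3.14, 3.14, 3.14, 3.14].

### API

Orientations are given as a unit quaternion [w, x, y, z].
In Python, from plant import r gives the robot as it stands. The module is installed in compiled form; this text tells all that it offers.
- The arm moves only by the shell command python3 -m handwheel 'ROWS' [OPENING] [FORCE]. ROWS is JSON, a list of rows, each a list of 2 entries, a list of its own where there are three numbers: the shift along the world's x, y, z in mm, then the turn about the world's z in rad. In form: [[[dx, dy, dz], roll], ...]. A call has 1 to 5 rows; each row is the pose to reach, as a shift and turn from the pose commanded when the call began; what a row does not reach only later rows make up. A row lasts 1/8 s, in which the tool goes at most 62.5 mm and 10.7 degrees, less where a joint would pass 70% of its speed; a pose out of reach is approached as far as the arm can. A call with a gripper value outside its range is refused whole. OPENING is the finger opening in mm, from 0 to 91.8, set as the call begins (- or left out, the last holds). The fingers move at their own pace and stop on an object; FORCE is the grip in N (left out, the last holds). Time passes only in rows, so rows that repeat a pose let the fingers close. It gives the time, the measured TCP pose, the force and the opening at its end, in the units of the state.
- r.sense(): the state, without advancing time (a new reading comes with each control period).
- r.get_image(name): name is "side" or "top" or "wrist"; returns a dict with "color" (384x512x3 uint8, red, green, blue), "camera_matrix" (3x3 intrinsics, pixels), "cam_to_world" (4x4, takes a point from camera to world coordinates). Camera axes: x right, y up, looking along -z (the intrinsics and any distortion apply to the point x, -y, -z); pixel columns grow to the right and rows downward; lengths in mm; the calibration is good to about 2 mm. A picture is of the moment at which its call begins. There is no depth.
- r.finish_job(): hands the job in, once; it reports no verdict.
The state is a dict: "clock": time; "joint_pos": joint angles; "qd": joint speeds; "joint_efforts": joint torques, N m; "eef_pos": TCP position; "eef_rot": TCP orientation; "contact_force": force on the tool from outside, world axes, zero at the start; "wrist_torque": the same for the moment, N m; "grip_width": finger opening in mm.
Only numpy, scipy, OpenCV 4.12 (cv2) and the standard library are available. Lean on these libraries where they do the work, as an engineer would, in place of code of your own. Each camera call takes 0.05 s, during which the arm holds its last target. There are 200 camera calls.

### The job

Pack up the carving set: lay every carving tool that is on the bench into the open case, its handle resting in a pair of rib notches and its blade towards the hinge. Then swing the lid shut until the two halves meet edge to edge, and press the carry handle straight down over the two snap hooks at the front until both sides click under the barbs and it sits flush. Leave the mallet and the oil bottle where they stand.

Things in the scene. Friction and masses are not known exactly. Their poses are not given: they have to be found in the camera images.
- case: Lower half of a grey hinged tool case, fixed on the bench: 204 (x) by 294 (y) by 50 mm high, walls and floor 5 mm, open above. Origin: centre of its underside; x points away from the robot to the hinge, z up. Two pale ribs along y, 6 mm thick, at x = -70.5 and -4.5 mm carry the handles (60 mm free between them for fingers). A lug 34 mm high in front (x = -102 to -136 mm) carries the snap hooks.
- notch0 (a point): Where mid-handle of a laid-in tool belongs, on its axis: first pair of notches (case frame x = -37.5, y = -96, z = 31 mm). Notches are 36 mm wide in both ribs, floor 17 mm and tooth tops 33 mm above the case's underside. A tool has 9 mm play lengthwise before butt or tip meets a wall.
- notch1 (a point): Where mid-handle of a laid-in tool belongs, on its axis: second pair of notches (case frame x = -37.5, y = -32, z = 31 mm).
- notch2 (a point): Where mid-handle of a laid-in tool belongs, on its axis: third pair of notches (case frame x = -37.5, y = +32, z = 31 mm).
- notch3 (a point): Where mid-handle of a laid-in tool belongs, on its axis: fourth pair of notches (case frame x = -37.5, y = +96, z = 31 mm).
- lid (a joint): Hinge angle of the case's upper half, rad: 0 = shut edge to edge on the lower half, 1.57 = straight up, stop at 1.75. Stiff hinge: the lid stays where it is left, takes about 2 to 4 N at its edge to turn, and must be pressed down to seat.
- lid_hinge (a point): Middle of the hinge axis (case frame x = +102, z = 50 mm; axis along the case's y). From here the lid, a shell, is 204 mm deep, 294 mm wide, 22 mm thick; its outer top is 72 mm above the bench when shut. Foam inside it ends 3 mm above properly laid handles; a tool lying proud keeps the lid from shutting.
- lid_edge (a point): Middle of the lid's free edge, on the outer face: 204 mm from the hinge along the lid, 22 mm outward of its rim plane. Below it a 6 mm flange in the rim plane, 164 mm wide, sticks out 33 mm beyond the edge, with two slots for the hooks; shut, the flange's top is 56 mm above the bench.
- hook_left (a joint): Left (+y) snap hook: springy upright arm on the case's lug, 12 (x) by 4 mm (y); angle by which it is bent towards the case's middle, rad, 0 = straight. Sloping head, tip 83 mm above the bench; flat barb facing out (+y) 63 mm above it. Bends about 0.1 rad while a handle foot passes, then springs back straight over the foot (1 mm play).
- hook_right (a joint): Right (-y) snap hook, the mirror image, barb facing -y. Each hook takes roughly 5 to 8 N downwards to pass.
- seat_left (a point): Seat of the carry handle's underside at the left hook: on the hook's centre line, case frame x = -120, y = +55, z = 56 mm (top of the shut lid's flange).
- seat_right (a point): The same at the right hook: case frame x = -120, y = -55, z = 56 mm.
- carry_handle: Loose black carry handle, 120 g, standing on its foot plate: 160 (y) by 29 (x) by 6 mm, with two windows 12.5 (y) by 19 mm (x) for the hooks. Above it on two legs a grip bar along y, 62 mm free between the legs, 14 by 14 mm thick, centre 45 mm above the underside, 52 mm high overall. Origin: centre of the underside. Same either way round (half a turn about z).
- foot_left (a point): Underside of the handle's foot plate at its y = +55 mm, where a hook passes through the window.
- foot_right (a point): The same at the handle's y = -55 mm. Either foot may go on either hook.
- chisel: Loose carving tool, flat straight blade; may be absent. Octagonal wooden handle 100 mm long, 28 mm across flats, then a steel blade 75 mm long, at most 20 mm wide; 90 g. Origin on the axis at mid-handle (14 mm above the bench when lying on a flat); x runs along the tool to the blade: butt at x = -50 mm, tip at +125 mm, balance point at +20 mm.
- gouge: Loose carving tool, trough-shaped blade; may be absent. Octagonal wooden handle 100 mm long, 28 mm across flats, then a steel blade 75 mm long, at most 20 mm wide; 90 g. Origin on the axis at mid-handle (14 mm above the bench when lying on a flat); x runs along the tool to the blade: butt at x = -50 mm, tip at +125 mm, balance point at +20 mm.
- vtool: Loose carving tool, V-shaped blade; may be absent. Octagonal wooden handle 100 mm long, 28 mm across flats, then a steel blade 75 mm long, at most 20 mm wide; 90 g. Origin on the axis at mid-handle (14 mm above the bench when lying on a flat); x runs along the tool to the blade: butt at x = -50 mm, tip at +125 mm, balance point at +20 mm.
- skew: Loose carving tool, narrow slant-ended blade; may be absent. Octagonal wooden handle 100 mm long, 28 mm across flats, then a steel blade 75 mm long, at most 20 mm wide; 90 g. Origin on the axis at mid-handle (14 mm above the bench when lying on a flat); x runs along the tool to the blade: butt at x = -50 mm, tip at +125 mm, balance point at +20 mm.
- mallet: Bystander: round carver's mallet of wood standing on its head, 84 mm across, 220 mm high; origin at its foot. To be left alone.
- oil: Bystander: steel oil bottle, 60 mm across, 150 mm high; origin at its foot. To be left alone.
Things that resemble listed ones, but are neither listed nor needed, are in the scene too. Leave any turquoise look-alike of the gouge alone. Leave any pink look-alike of the skew alone.

How it is judged:
By the outcome, as a careful person would: the job done as asked, in the order asked, and still so for the second after the job is handed in, with the robot touching nothing.
Of chisel, gouge, vtool, skew only 2 to 4 are there at a start; the rules pass over those that are not, and their reading is None.
At some moment in a run one of chisel, gouge, vtool, skew may be knocked a few centimetres aside while the robot is not near it.
Once in a run the grip may slacken for a moment while it holds something.
It also fails if it takes over 210 s, if anything falls off the work surface, if the arm or the gripper's body presses on something with over 40 N, if the wrist force passes 120 N, or if a joint passes its speed limit or range.

## Working session

There is one attempt and no reset: what is moved stays moved. The work goes in short steps, Python scripts to look and compute and a shell command to move; the robot and the scene stay as the last step left them, time stands still between calls to the robot, and variables do not carry over. Pictures are saved under pics/ and viewed, about 12 in all and at most 16, crops included, and the job is handed in when it is done.

```bash
mkdir -p pics
cat > h.py <<'E'
import numpy as np, cv2
from plant import r
def grab(n, f=None):
    d=r.get_image(n); 
    if f: cv2.imwrite('pics/'+f, d['color'][:,:,::-1])
    return d
def ray(d,u,v):
    K=np.array(d['camera_matrix']);T=np.array(d['cam_to_world'])
    p=np.linalg.solve(K,[u,v,1.]); p=np.array([p[0],-p[1],-p[2]])
    return T[:3,3], T[:3,:3]@p
def onz(d,u,v,z):
    o,q=ray(d,u,v); return o+q*(z-o[2])/q[2]
def proj(d,P):
    T=np.array(d['cam_to_world']);K=np.array(d['camera_matrix'])
    p=T[:3,:3].T@(np.array(P,float)-T[:3,3]); q=K@[p[0],-p[1],-p[2]]
    return q[:2]/q[2]
E
python3 - <<'E'
from h import *
print(r.sense())
for n in('top','side'):
    d=grab(n,n+'0.png'); print(n,d['camera_matrix'],np.round(d['cam_to_world'],3), [k for k in d])
E
```

```text
{'clock': 0.0, 'joint_pos': array([ 1.14399987e+00,  3.42733783e-01,  1.52501872e+00,  1.78070700e-05,
        1.27537433e+00, -1.45988748e-01]), 'qd': array([ 6.91511783e-04,  1.84721782e-03, -2.66444107e-04, -4.53703953e-04,
        6.96522905e-06, -6.02529605e-04]), 'joint_efforts': array([-4.55411719e-04, -4.31239843e+01, -2.44222444e+01,  7.18205888e-02,
        5.58702531e-02, -1.42366421e-04]), 'eef_pos': array([145.29599042, 504.08120003, 228.23861618]), 'eef_rot': array([-2.24867296e-04,  1.39945539e-01,  9.90158905e-01, -7.33441132e-04]), 'contact_force': array([-0.88184805,  0.81337156, -0.32440889]), 'wrist_torque': array([ 0.03443994, -0.00646932,  0.01332841]), 'grip_width': 91.71537164867179}
top [[376.39993363   0.         258.19505663]
 [  0.         376.39993363 189.18261913]
 [  0.           0.           1.        ]] [[-9.000000e-03  9.930000e-01 -1.220000e-01  3.683560e+02]
 [-1.000000e+00 -1.100000e-02 -1.500000e-02 -9.734100e+01]
 [-1.600000e-02  1.210000e-01  9.920000e-01  1.503894e+03]
 [ 0.000000e+00  0.000000e+00  0.000000e+00  1.000000e+00]] ['color', 'camera_matrix', 'cam_to_world']
side [[382.4233423    0.         254.47607757]
 [  0.         382.4233423  193.27859635]
 [  0.           0.           1.        ]] [[ 1.000000e+00 -6.000000e-03 -1.600000e-02  5.119330e+02]
 [-6.000000e-03  7.660000e-01 -6.420000e-01 -1.028315e+03]
 [ 1.600000e-02  6.420000e-01  7.660000e-01  1.164851e+03]
 [ 0.000000e+00  0.000000e+00  0.000000e+00  1.000000e+00]] ['color', 'camera_matrix', 'cam_to_world']
```

View pics/top0.png

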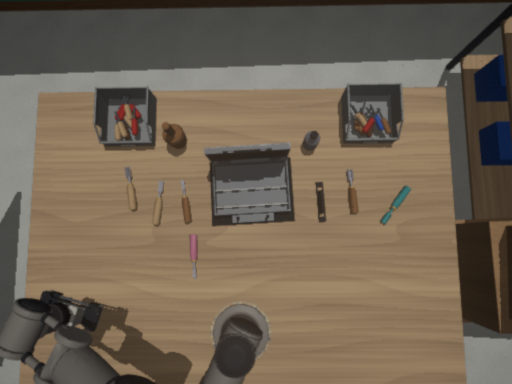

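View pics/side0.png

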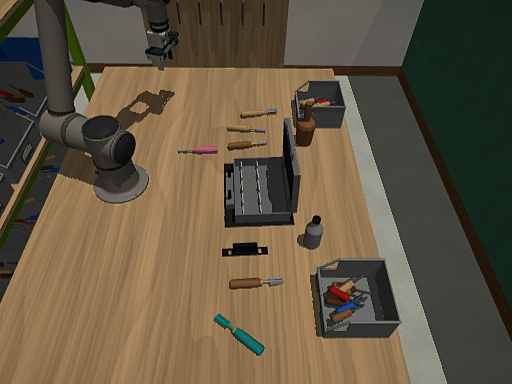

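The top view shows four wooden tools at about (131,190), (158,205), (186,205) and (352,193), with blades up the picture (+x). The case is at (251,190), the handle at (321,201), the pink decoy at (194,255) and the turquoise one at (396,205). The side view agrees. Next I'll zoom in and measure.

Run:
```python
from h import *
im=cv2.imread('pics/top0.png')
a=cv2.resize(im[130:235,110:210],None,fx=4,fy=4,interpolation=cv2.INTER_CUBIC)
b=cv2.resize(im[130:235,200:300],None,fx=4,fy=4,interpolation=cv2.INTER_CUBIC)
cv2.imwrite('pics/z0.png',np.hstack([a,b])[:,:800])
d=grab('top')
for n,(u,v) in dict(t1=(131,190),t2=(158,205),t3=(186,205),t4=(352,193),case=(251,190),handle=(321,201),mallet=(175,135),oil=(311,142),pink=(194,250),turq=(396,205),base=(241,332)).items(): print(n,onz(d,u,v,14).round())
```

```text
t1 [553. 436.  14.]
t2 [492. 325.  14.]
t3 [491. 213.  14.]
t4 [ 532. -447.   14.]
case [548. -46.  14.]
handle [ 501. -323.   14.]
mallet [777. 263.  14.]
oil [ 741. -290.   14.]
pink [313. 179.  14.]
turq [ 482. -618.   14.]
base [ 3. -4. 14.]
```

View pics/z0.png

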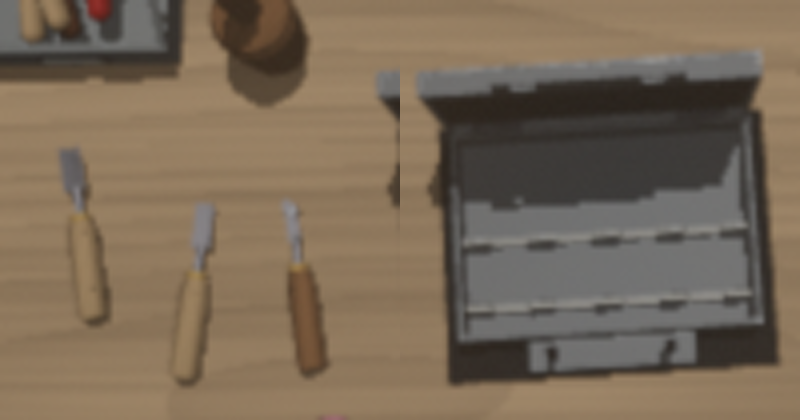

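```bash
python3 -m handwheel '[[[30,0,40],0.05],[[90,-40,80],0.1],[[150,-80,80],0.15],[[210,-120,80],0.2],[[265,-150,80],0.28]]'; python3 -m handwheel '[[[20,-24,0],0],[[20,-24,0],0],[[20,-24,0],0]]'
python3 - <<'E'
from h import *
d=grab('wrist','w1.png'); print(d['camera_matrix'],np.round(d['cam_to_world'],3)); print(r.sense())
E
```

```text
clock: 0.78
eef_pos: [379.8, 372.0, 308.7]
eef_rot: [0.0, -0.001, 1.0, 0.0]
contact_force: [-1.2, 0.4, 0.5]
grip_width: 92.0
clock: 1.15
eef_pos: [398.0, 349.7, 308.3]
eef_rot: [-0.0, 0.0, 1.0, 0.0]
contact_force: [-0.9, 0.8, 1.4]
grip_width: 92.2
[[302.41209738   0.         253.55499318]
 [  0.         302.41209738 196.45701893]
 [  0.           0.           1.        ]] [[ 2.00000e-03 -9.51000e-01 -3.08000e-01  3.13956e+02]
 [ 1.00000e+00  2.00000e-03  0.00000e+00  3.49643e+02]
 [ 0.00000e+00 -3.08000e-01  9.51000e-01  4.65907e+02]
 [ 0.00000e+00  0.00000e+00  0.00000e+00  1.00000e+00]]
{'clock': 1.2, 'joint_pos': array([ 5.76622658e-01,  3.02277894e-01,  1.36218825e+00,  4.88235801e-04,
        1.47730514e+00, -9.94363940e-01]), 'qd': array([ 1.33261604e-02, -3.68761609e-03, -2.91896479e-03, -1.23519169e-03,
       -8.72865577e-06, -2.85765432e-03]), 'joint_efforts': array([-7.16242120e-01, -4.24489009e+01, -2.60723680e+01, -2.56821077e-02,
        8.09513312e-02,  3.01305387e-03]), 'eef_pos': array([397.72464714, 349.98007614, 308.46712277]), 'eef_rot': array([-2.07366605e-04, -7.23241538e-05,  9.99999964e-01,  1.55077548e-04]), 'contact_force': array([0.00769622, 0.23468115, 0.43926921]), 'wrist_torque': array([ 0.03120658, -0.03663203,  0.00963908]), 'grip_width': 91.58252263730655}
```

View pics/w1.png

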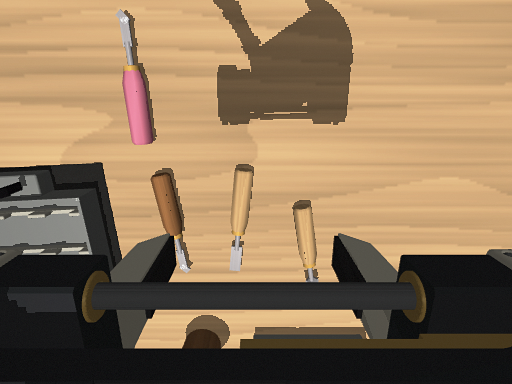

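The wrist view (image down = +x) shows the dark tool with its butt at (162,173) and collar at (176,236), and two light tools with butts at (243,168) and (302,205) and collars at (237,236) and (311,266). The pink decoy is apart at (137,100).

Run:
```python
from h import *
d=grab('wrist'); s=r.sense()
for n,a,b in(('t3',(162,173),(176,236)),('t2',(243,168),(237,236)),('t1',(302,205),(311,267))):
    A=onz(d,*a,14);B=onz(d,*b,14);v=(B-A)[:2]
    mid=A[:2]+v/np.hypot(*v)*50
    print(n,A.round(1),B.round(1),'len',np.hypot(*v).round(1),'yaw',np.arctan2(v[1],v[0]).round(3),'mid',mid.round(1))
```

```text
t3 [422.3 209.6  14. ] [528.3 222.6  14. ] len 106.8 yaw 0.122 mid [472.  215.7]
t2 [414.6 333.8  14. ] [528.4 322.7  14. ] len 114.4 yaw -0.098 mid [464.4 329. ]
t1 [474.5 426.7  14. ] [586.4 447.5  14. ] len 113.7 yaw 0.184 mid [523.7 435.8]
```

Run:
```python
from h import *
im=cv2.imread('pics/w1.png'); cv2.imwrite('pics/z1.png',cv2.resize(im[155:290,140:335],None,fx=4,fy=4,interpolation=cv2.INTER_CUBIC))
```

```text
(no output)
```

View pics/z1.png

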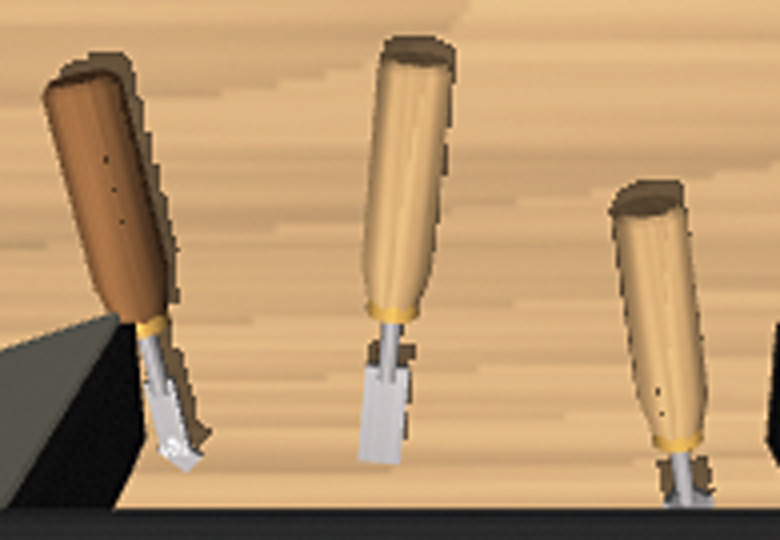

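Run:
```python
from h import *
d=grab('wrist'); s=r.sense()
for n,a,b,f in(('t3',(83,74),(182,466),(153,325)),('t2',(417,64),(380,462),(392,320)),('t1',(650,212),None,(678,443))):
    g=lambda p,z: onz(d,140+p[0]/4-.375,155+p[1]/4-.375,z)
    A=g(a,28);F=g(f,20);print(n,'butt',A.round(1),'fer',F.round(1),'len',np.hypot(*(F-A)[:2]).round(1))
    if b: print('  tip',g(b,14).round(1),np.hypot(*(g(b,14)-A)[:2]).round(1))
```

```text
t3 butt [419.2 211.7  28. ] fer [525.3 227.6  20. ] len 107.3
  tip [594.3 233.2  14. ] 176.4
t2 butt [415.4 335.7  28. ] fer [523.1 324.3  20. ] len 108.3
  tip [592.4 317.8  14. ] 177.8
t1 butt [473.8 425.   28. ] fer [579.6 443.1  20. ] len 107.4
```

```bash
python3 -m handwheel '[[[10,-60,20],0],[[20,-120,20],0],[[30,-180,20],0],[[40,-240,20],0],[[40,-290,20],0]]'; python3 -m handwheel '[[[0,-50,0],0],[[0,-100,0],0],[[0,-105,0],0],[[0,-105,0],0]]'
python3 - <<'E'
from h import *
d=grab('wrist','w2.png'); print(np.round(d['cam_to_world'],3)); print(r.sense()['eef_pos'])
im=d['color'][:,:,::-1]; cv2.imwrite('pics/z2.png',cv2.resize(im[60:300,90:420],None,fx=2.4,fy=2.4,interpolation=cv2.INTER_CUBIC))
E
```

```text
clock: 1.92
eef_pos: [438.5, 58.0, 328.7]
eef_rot: [0.0, -0.0, 1.0, -0.0]
contact_force: [0.4, -1.6, -0.1]
grip_width: 91.6
clock: 2.42
eef_pos: [438.5, -45.0, 328.6]
eef_rot: [0.0, 0.0, 1.0, 0.0]
contact_force: [-0.3, 0.8, -0.3]
grip_width: 92.0
[[ 1.00000e-03 -9.51000e-01 -3.09000e-01  3.54346e+02]
 [ 1.00000e+00  2.00000e-03 -0.00000e+00 -4.50830e+01]
 [ 1.00000e-03 -3.09000e-01  9.51000e-01  4.86038e+02]
 [ 0.00000e+00  0.00000e+00  0.00000e+00  1.00000e+00]]
[438.49256513 -44.54581767 328.59434516]
```

View pics/z2.png

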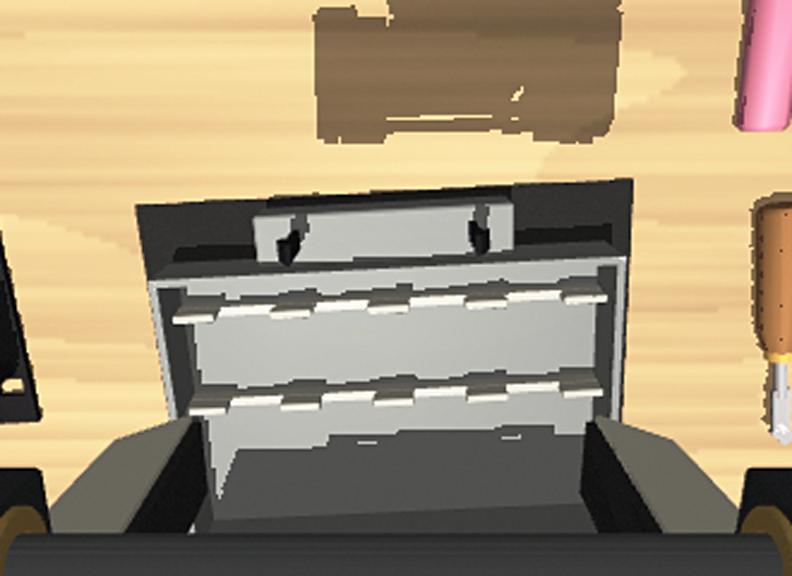

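The rim's front corners are at zoom pixels (149,283) and (627,258). The five teeth of the front rib run from (195,308) to (583,292), and the hooks are at (290,245) and (481,235). The lid stands past the fingers.

Run:
```python
from h import *
d=grab('wrist')
g=lambda p,z: onz(d,90+p[0]/2.4-.3,60+p[1]/2.4-.3,z)
L=g((149,283),50);R=g((627,258),50);v=(L-R)[:2]  # L is -y
print('rim',L.round(1),R.round(1),np.hypot(*v).round(1))
def pose(P,Q,cx,z): # P at -y, Q at +y
    e=(Q-P)[:2];yaw=np.arctan2(-e[0],e[1]);m=(P+Q)[:2]/2
    ex=np.array([np.cos(yaw),np.sin(yaw)]); print('yaw',yaw.round(4),'len',np.hypot(*e).round(1),'case origin',(m-cx*ex).round(1))
pose(L,R,-102,0)
A=[g(p,33) for p in((195,314),(290,310),(388,305),(487,300),(583,295))]
print(np.round(A,1)); 
B=[g(p,33) for p in((211,406),(301,402),(392,397),(487,392),(578,387))]
print(np.round(B,1))
pose(A[1],A[3],-70.5,0);pose(B[1],B[3],-4.5,0)
for p in((286,256),(483,247)): print('hook base-ish z34',g(p,34).round(1))
for p in((299,218),(480,209)): print('hook head z83',g(p,83).round(1))
for p in((256,217),(513,204)): print('lug front corner z34',g(p,34).round(1))
```

```text
rim [ 466.5 -195.7   50. ] [450.9  98.7  50. ] 294.8
yaw 0.053 len 294.8 case origin [560.6 -43.1]
[[ 491.7 -173.8   33. ]
 [ 489.  -111.7   33. ]
 [ 485.7  -47.9   33. ]
 [ 482.4   16.3   33. ]
 [ 479.    78.3   33. ]]
[[ 557.1 -168.4   33. ]
 [ 554.2 -107.1   33. ]
 [ 550.5  -45.4   33. ]
 [ 546.9   18.8   33. ]
 [ 543.3   80.1   33. ]]
yaw 0.0522 len 128.2 case origin [556.1 -44. ]
yaw 0.0576 len 126.2 case origin [555.  -43.9]
hook base-ish z34 [ 453.  -112.5   34. ]
hook base-ish z34 [447.3  12.3  34. ]
hook head z83 [420.8 -96.9  83. ]
hook head z83 [415.8   3.6  83. ]
lug front corner z34 [ 428.2 -130.1   34. ]
lug front corner z34 [420.2  29.8  34. ]
```

```bash
cat >> h.py <<'E'
def changed():
    a=cv2.imread('pics/top0.png').astype(int); b=grab('top')['color'][:,:,::-1].astype(int)
    df=np.abs(a-b).max(2)>30
    for n,(u,v) in dict(t1=(131,190),t2=(158,205),t3=(186,205),t4=(352,193),handle=(321,201)).items(): print(n,df[v-28:v+20,u-10:u+11].sum(),end='; ')
    print()
def st():
    s=r.sense();q=s['eef_rot'];print('t',s['clock'].__round__(2),'pos',s['eef_pos'].round(1),'yaw',round(float((2*np.arctan2(q[2],q[1])-np.pi+np.pi)%(2*np.pi)-np.pi),4),'F',s['contact_force'].round(1),'w',s['grip_width'].__round__(1))
E
python3 -m handwheel '[[[10,60,0],0.03],[[20,120,-20],0.06],[[30,180,-60],0.09],[[30.5,225,-110],0.12],[[30.5,263,-160],0.122]]' - 40; python3 -c "
from h import *
changed();st()"
```

```text
clock: 3.15
eef_pos: [468.3, 210.5, 180.4]
eef_rot: [0.001, -0.062, 0.998, 0.0]
contact_force: [0.7, 0.3, -0.0]
grip_width: 91.6
t1 228; t2 609; t3 585; t4 0; handle 0; 
t 3.2 pos [464.5 213.1 173.7] yaw 0.1258 F [-3.6  2.1 -4.6] w 91.6
```

```bash
python3 -m handwheel '[[[1,5,-40],0],[[1,5,-80],0],[[1,5,-80],0]]'; python3 -c "
from h import *
st();d=grab('wrist','w3.png')
for P in [(419,212,14),(469,218,28),(594,233,14)]: print(proj(d,P))"
```

```text
clock: 3.58
eef_pos: [467.3, 212.9, 99.1]
eef_rot: [-0.003, -0.062, 0.998, -0.001]
contact_force: [-0.1, -0.3, 0.3]
grip_width: 91.4
t 3.58 pos [467.3 212.9  99.1] yaw 0.1234 F [-0.1 -0.3  0.3] w 91.4
[260.06286339 146.28888328]
[259.7944828 211.367279 ]
[258.29371776 327.15850317]
```

View pics/w3.png

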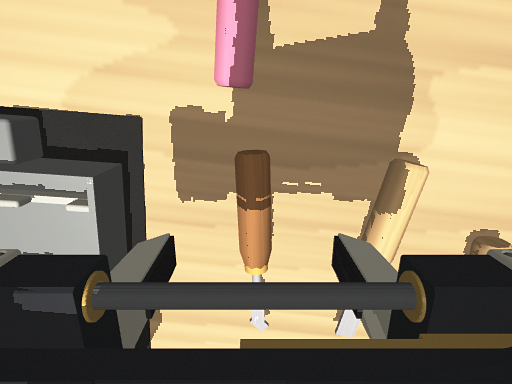

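```bash
python3 -c "
from h import *
d=grab('wrist')
for u,v,z in [(252,151,4),(252,157,14),(252,160,28),(257,272,18)]: print(onz(d,u,v,z).round(1))"
```

```text
[427.5 206.5   4. ]
[430.7 206.9  14. ]
[430.4 207.   28. ]
[534.1 224.1  18. ]
```

```bash
python3 -c "
from h import *
d=grab('wrist')
print('t2 butt now',onz(d,409,163,20).round(1))
t=grab('top','top1.png')
g=lambda p: onz(t,110+p[0]/4-.375,130+p[1]/4-.375,14).round(1)
for p in [(313,372),(297,264),(290,203),(185,380),(201,268),(205,205),(95,322),(77,212)]: print(p,g(p))
st()"
```

```text
t2 butt now [420.7 332.9  20. ]
(313, 372) [420.5 205.   14. ]
(297, 264) [528.1 222.5  14. ]
(290, 203) [589.8 230.5  14. ]
(185, 380) [413.8 332.   14. ]
(201, 268) [525.1 318.7  14. ]
(205, 205) [588.7 316.1  14. ]
(95, 322) [472.1 423.4  14. ]
(77, 212) [583.  445.2  14. ]
t 3.77 pos [470.9 212.8 103.2] yaw 0.1218 F [0.3 0.  0.1] w 91.7
```

```bash
python3 -m handwheel '[[[0,0,0],0],[[0,0,0],0],[[0,0,0],0],[[0,0,0],0]]'; python3 -c "
from h import *
for i in range(3):
    st();d=grab('wrist');print(np.round(d['cam_to_world'][:3,3],1))
for u,v,z in [(252,157,14),(252,160,28),(257,272,18),(409,163,20)]: print(onz(d,u,v,z).round(1))
cv2.imwrite('pics/w4.png',d['color'][:,:,::-1])
a=cv2.imread('pics/w3.png').astype(int);print((np.abs(a-d['color'][:,:,::-1]).max(2)>40).sum())
"
```

```text
clock: 4.28
eef_pos: [469.9, 212.0, 101.4]
eef_rot: [0.0, -0.06, 0.998, 0.0]
contact_force: [-1.1, 0.2, -0.1]
grip_width: 91.5
t 4.28 pos [469.9 212.  101.4] yaw 0.121 F [-1.1  0.2 -0.1] w 91.5
[386.4 201.8 258.9]
t 4.33 pos [469.9 212.1 101.3] yaw 0.1211 F [ 0.1  0.9 -0.9] w 91.7
[386.4 201.8 258.8]
t 4.38 pos [469.9 212.1 101.3] yaw 0.1211 F [ 0.7  1.1 -0.3] w 91.7
[386.4 201.8 258.8]
[431.8 206.1  14. ]
[431.5 206.1  28. ]
[535.5 223.   18. ]
[420.4 331.4  20. ]
7721
```

```bash
python3 -c "
from h import *
a=cv2.imread('pics/w3.png');b=cv2.imread('pics/w4.png')
d=grab('wrist')
for n,(x0,y0,x1,y1),z,(u,v) in [('t3 butt',(225,135,280,200),14,(252,157)),('t3 fer',(238,255,275,280),18,(257,272)),('t2butt',(380,145,440,200),20,(409,163))]:
    R=cv2.matchTemplate(b[y0-25:y1+25,x0-25:x1+25],a[y0:y1,x0:x1],cv2.TM_CCOEFF_NORMED);_,m,_,l=cv2.minMaxLoc(R)
    s=np.array(l)-25; print(n,s,m,onz(d,u+s[0],v+s[1],z).round(1))
"
```

```text
t3 butt [ 1 -2] 0.8453673720359802 [430.1 206.7  14. ]
t3 fer [ 1 -5] 0.9516291618347168 [530.2 223.3  18. ]
t2butt [ 0 -5] 0.9468761682510376 [416.5 330.3  20. ]
```

```bash
python3 -m handwheel '[[[3,1.5,-35],0.03],[[3,1.5,-65],0.03],[[3,1.5,-73],0.03],[[3,1.5,-73],0.03],[[3,1.5,-73],0.03]]'; python3 -m handwheel '[[[0,0,0],0],[[0,0,0],0],[[0,0,0],0],[[0,0,0],0],[[0,0,0],0]]' 10 40
```

```text
clock: 5.1
eef_pos: [473.7, 213.8, 29.4]
eef_rot: [0.001, -0.076, 0.997, 0.0]
contact_force: [-0.3, 0.7, 0.2]
grip_width: 91.9
clock: 5.72
eef_pos: [472.9, 213.6, 28.3]
eef_rot: [-0.0, -0.076, 0.997, 0.0]
contact_force: [0.7, -0.0, 0.4]
grip_width: 46.4
```

```bash
python3 -m handwheel '[[[0,0,0],0],[[0,0,0],0],[[0,0,0],0],[[0,0,0],0]]'; python3 -m handwheel '[[[0,0,20],0],[[0,0,60],0],[[0,0,100],0],[[0,0,100],0]]'; python3 -c "
from h import *
st();d=grab('wrist','w5.png')"
```

```text
clock: 6.22
eef_pos: [472.9, 213.6, 28.3]
eef_rot: [0.0, -0.076, 0.997, 0.0]
contact_force: [-0.1, -0.3, -0.4]
grip_width: 26.2
clock: 6.72
eef_pos: [474.6, 214.1, 131.2]
eef_rot: [0.003, -0.076, 0.997, 0.001]
contact_force: [0.0, -0.5, -0.3]
grip_width: 26.2
t 6.72 pos [474.6 214.1 131.2] yaw 0.1513 F [ 0.  -0.5 -0.3] w 26.2
```

View pics/w5.png

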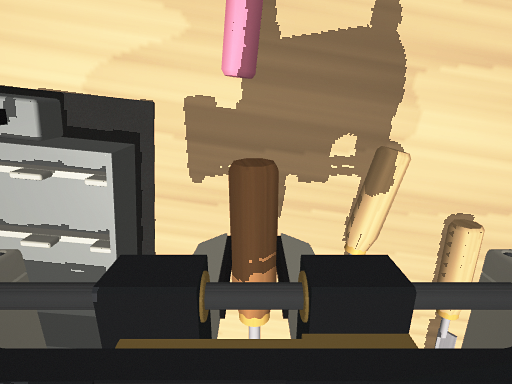

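```bash
python3 -m handwheel '[[[10,-50,-10],-0.03],[[20,-105,-10],-0.06],[[40,-163,-10],-0.097],[[40,-163,-10],-0.097],[[40,-163,-10],-0.097]]'; python3 -m handwheel '[[[0,0,0],0],[[0,0,0],0],[[0,0,0],0]]'; python3 -c "
from h import *
st();d=grab('wrist','w6.png');st()
print(onz(d,254,165,r.sense()['eef_pos'][2]))"
```

```text
clock: 7.4
eef_pos: [511.9, 50.7, 117.0]
eef_rot: [-0.001, -0.027, 1.0, 0.0]
contact_force: [0.6, 0.2, -2.1]
grip_width: 26.5
clock: 7.78
eef_pos: [512.7, 51.4, 118.3]
eef_rot: [0.0, -0.028, 1.0, 0.0]
contact_force: [0.1, -0.5, -0.5]
grip_width: 26.0
t 7.78 pos [512.7  51.4 118.3] yaw 0.0556 F [ 0.1 -0.5 -0.5] w 26.0
t 7.83 pos [512.8  51.2 118.4] yaw 0.0553 F [ 0.3 -0.4 -0.7] w 26.7
[462.29270975  48.72507815 118.3547984 ]
```

View pics/w6.png

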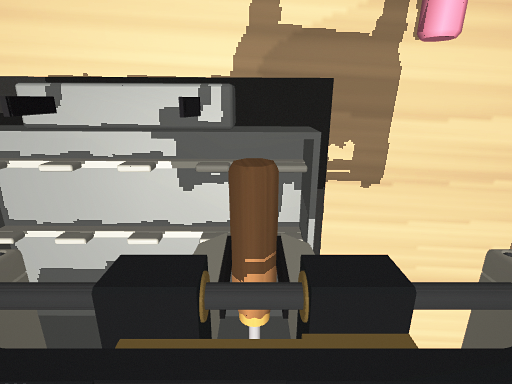

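The tool is gripped squarely, with its butt about 51 mm behind the TCP. The rim corner is at (322,128), the hook heads at (190,106) and (30,104), and the front-rib teeth at (135,166) and (60,167). I'll refine the case pose from this closer view.

```bash
python3 -c "
from h import *
im=cv2.imread('pics/w6.png'); cv2.imwrite('pics/z6.png',cv2.resize(im[70:260,0:340],None,fx=2.35,fy=2.35,interpolation=cv2.INTER_CUBIC))
d=grab('wrist');st()
for n,u,v,z in [('corner',322,128,50),('hookL',190,106,83),('hookR',30,104,83)]: print(n,onz(d,u,v,z).round(1))
def w(x,y,z,o=(557.5,-43.6),a=.054): return (o[0]+np.cos(a)*x-np.sin(a)*y,o[1]+np.sin(a)*x+np.cos(a)*y,z)
for p in [(-102,147,50),(-120,55,83),(-120,-55,83),(-70.5,64,33),(-4.5,64,33),(-70.5,0,33),(-73.5,50,33),(-67.5,50,33)]: print(p,proj(d,w(*p)).round(1))
"
```

```text
t 7.88 pos [512.8  51.  118.4] yaw 0.0551 F [ 0.2 -0.2 -1.2] w 26.0
corner [446.7  97.6  50. ]
hookL [435.4   8.   83. ]
hookR [439.6 -89.4  83. ]
(-102, 147, 50) [321.9 129.4]
(-120, 55, 83) [184.8 104.5]
(-120, -55, 83) [  4.5 104.4]
(-70.5, 64, 33) [213.3 166.5]
(-4.5, 64, 33) [216.3 239.7]
(-70.5, 0, 33) [135.  166.5]
(-73.5, 50, 33) [195.9 162.9]
(-67.5, 50, 33) [196.4 170.1]
```

View pics/z6.png

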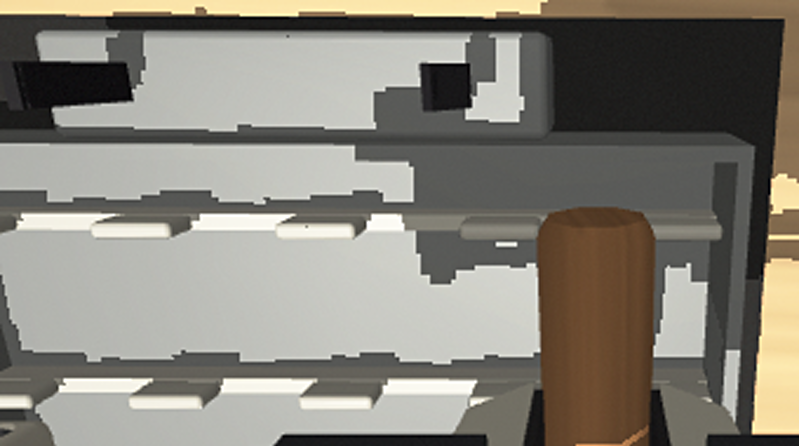

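```bash
python3 -m handwheel '[[[2,-0.8,-30],0],[[2,-0.8,-58],0],[[2,-0.8,-68],0],[[2,-0.8,-73],0],[[2,-0.8,-73],0]]';python3 -m handwheel '[[[0,0,0],0],[[0,0,0],0],[[0,0,0],0],[[0,0,0],0],[[0,0,0],0]]' 50;python3 -m handwheel '[[[0,0,30],0],[[0,0,85],0],[[0,0,140],0],[[0,0,160],0],[[0,0,160],0]]'; python3 -c "
from h import *
changed();st()"
```

```text
clock: 8.5
eef_pos: [515.4, 49.8, 45.9]
eef_rot: [0.001, -0.027, 1.0, -0.0]
contact_force: [0.0, 0.6, -0.2]
grip_width: 26.3
clock: 9.12
eef_pos: [514.9, 49.8, 45.3]
eef_rot: [-0.0, -0.027, 1.0, 0.0]
contact_force: [-0.1, 0.2, -0.0]
grip_width: 49.9
clock: 9.75
eef_pos: [515.6, 49.8, 206.7]
eef_rot: [0.002, -0.027, 1.0, -0.0]
contact_force: [0.2, -0.2, -0.6]
grip_width: 50.0
t1 0; t2 0; t3 523; t4 0; handle 0; 
t 9.8 pos [514.8  49.8 205.1] yaw 0.0542 F [-0.2 -0.6 -0.4] w 49.8
```

```bash
python3 -m handwheel '[[[-10,60,0],-0.03],[[-20,115,0],-0.06],[[-30,170,-20],-0.1],[[-40,225,-50],-0.13],[[-47,278,-90],-0.149]]' 75;python3 -m handwheel '[[[0,0,0],0],[[0,0,0],0],[[0,0,0],0],[[0,0,0],0]]'; python3 -c "
from h import *
st();d=grab('wrist','w7.png')
b=d['color'];print(np.round(proj(d,(468,327.5,28)),1),np.round(proj(d,(418,332,14)),1))
hsv=cv2.cvtColor(b,cv2.COLOR_RGB2HSV)
for row in (190,210,230,250):
  print(row,[tuple(int(q) for q in hsv[row,c]) for c in range(215,300,6)])"
```

```text
clock: 10.42
eef_pos: [467.3, 325.2, 116.1]
eef_rot: [-0.001, 0.048, 0.999, -0.0]
contact_force: [0.1, 0.1, 0.5]
grip_width: 74.9
clock: 10.92
eef_pos: [469.2, 322.8, 119.2]
eef_rot: [0.001, 0.048, 0.999, 0.0]
contact_force: [-1.1, 0.1, -0.3]
grip_width: 75.0
t 10.93 pos [469.2 322.8 119.2] yaw -0.0965 F [-1.1  0.1 -0.3] w 75.0
[258.9 198.1] [258.5 137.5]
190 [(17, 102, 230), (18, 103, 228), (18, 102, 227), (17, 105, 226), (17, 103, 226), (16, 113, 182), (18, 112, 241), (16, 116, 123), (16, 115, 131), (16, 113, 124), (17, 117, 170), (17, 103, 226), (17, 104, 226), (17, 105, 226), (17, 103, 226)]
210 [(16, 105, 219), (16, 106, 219), (17, 106, 217), (16, 106, 216), (16, 105, 218), (16, 112, 187), (18, 110, 229), (18, 106, 239), (21, 103, 244), (17, 113, 225), (16, 114, 147), (18, 99, 235), (18, 98, 234), (18, 100, 233), (17, 100, 232)]
230 [(18, 100, 229), (17, 101, 229), (18, 101, 229), (18, 101, 230), (17, 102, 231), (17, 106, 226), (18, 112, 231), (19, 107, 238), (19, 105, 240), (16, 115, 212), (16, 111, 152), (17, 100, 229), (17, 104, 229), (17, 101, 227), (17, 102, 229)]
250 [(17, 104, 228), (17, 102, 227), (17, 104, 229), (17, 101, 229), (17, 100, 231), (17, 100, 233), (18, 154, 200), (22, 145, 246), (20, 149, 240), (18, 142, 191), (19, 98, 237), (19, 98, 239), (18, 98, 238), (19, 98, 238), (19, 99, 238)]
```

```bash
cat >> h.py <<'E'
def ferrule(d,c0=225,c1=300,r0=150,r1=282):
    hsv=cv2.cvtColor(d['color'],cv2.COLOR_RGB2HSV)
    m=(hsv[:,:,1]>130)&(hsv[:,:,2]>170)&(hsv[:,:,0]>14)&(hsv[:,:,0]<26); m[:r0]=0;m[r1:]=0;m[:,:c0]=0;m[:,c1:]=0
    n,l,s,c=cv2.connectedComponentsWithStats(m.astype(np.uint8)); i=1+s[1:,4].argmax()
    u,v=c[i];print('ferrule box',s[i],'ctr',c[i].round(1)); return u,s[i][1]+s[i][3]-1
E
python3 -c "
from h import *
d=grab('wrist');u,v=ferrule(d);P=onz(d,u,v,16);print(P.round(1));st()"
```

```text
ferrule box [250 245  20   8 121] ctr [259.5 248.7]
[526.4 323.   16. ]
t 11.03 pos [469.  323.  119.1] yaw -0.0961 F [ 0.1  0.3 -0.4] w 75.1
```

```bash
python3 -m handwheel '[[[0.7,5,-40],0],[[0.7,5,-75],0],[[0.7,5,-91],0],[[0.7,5,-91],0]]';python3 -m handwheel '[[[0,0,0],0],[[0,0,0],0],[[0,0,0],0],[[0,0,0],0],[[0,0,0],0]]' 15 40;python3 -m handwheel '[[[0,0,0],0],[[0,0,0],0],[[0,0,20],0],[[0,0,60],0],[[0,0,100],0]]'; python3 -m handwheel '[[[0,0,0],0],[[0,0,0],0]]'; python3 -c "
from h import *
changed();st();d=grab('wrist','w8.png');ferrule(d,r1=330);ferrule(dict(color=cv2.imread('pics/w6.png')[:,:,::-1].copy()),r1=330)"
```

```text
clock: 11.52
eef_pos: [468.9, 328.3, 26.9]
eef_rot: [-0.001, 0.048, 0.999, -0.0]
contact_force: [-0.4, -0.9, -0.4]
grip_width: 75.0
clock: 12.15
eef_pos: [469.2, 328.7, 27.5]
eef_rot: [0.0, 0.047, 0.999, 0.0]
contact_force: [0.4, -0.5, 0.6]
grip_width: 29.7
clock: 12.78
eef_pos: [468.8, 328.4, 128.0]
eef_rot: [-0.001, 0.047, 0.999, -0.0]
contact_force: [0.6, 1.2, -0.1]
grip_width: 26.5
clock: 13.02
eef_pos: [468.5, 328.4, 126.6]
eef_rot: [-0.001, 0.047, 0.999, -0.0]
contact_force: [-0.1, -0.2, -2.3]
grip_width: 26.7
t1 494; t2 659; t3 232; t4 0; handle 0; 
t 13.07 pos [468.3 328.2 126. ] yaw -0.0948 F [-0.2  0.5 -1.2] w 26.4
ferrule box [238 310  31  13 229] ctr [252.9 317. ]
ferrule box [239 313  30  14 233] ctr [253.6 320.1]
```

```bash
python3 -m handwheel '[[[20,-60,0],0.05],[[40,-120,0],0.1],[[50,-180,0],0.149],[[50,-240,0],0.149],[[50,-300,0],0.149]]';python3 -m handwheel '[[[0,-30,0],0],[[0,-50,0],0],[[0,-60,0],0],[[0,-60,0],0]]';python3 -c "
from h import *
changed();st();d=grab('wrist','w9.png');ferrule(d,r1=330)"
```

```text
clock: 13.75
eef_pos: [518.4, 26.8, 126.1]
eef_rot: [-0.001, -0.027, 1.0, 0.0]
contact_force: [1.1, -0.7, -1.2]
grip_width: 26.3
clock: 14.25
eef_pos: [518.8, -31.4, 126.7]
eef_rot: [-0.001, -0.027, 1.0, 0.0]
contact_force: [0.7, 1.2, -1.8]
grip_width: 26.6
t1 0; t2 105; t3 229; t4 0; handle 0; 
t 14.3 pos [518.9 -30.9 126.9] yaw 0.0541 F [-0.6  0.2 -0.8] w 25.8
ferrule box [239 310  30  13 224] ctr [253.3 317.2]
```

```bash
python3 -m handwheel '[[[-0.5,17.2,0],0],[[-0.5,17.2,0],0],[[-0.5,17.2,0],0]]';python3 -m handwheel '[[[0,0,-40],0],[[0,0,-65],0],[[0,0,-76],0],[[0,0,-82],0],[[0,0,-82],0]]';python3 -m handwheel '[[[0,0,0],0],[[0,0,0],0],[[0,0,0],0],[[0,0,0],0]]' 45;python3 -m handwheel '[[[0,0,30],0],[[0,0,85],0],[[0,0,140],0],[[0,0,160],0],[[0,0,160],0]]'; python3 -c "
from h import *
changed();st()"
```

```text
clock: 14.72
eef_pos: [518.6, -13.5, 127.5]
eef_rot: [0.0, -0.028, 1.0, -0.0]
contact_force: [0.7, -1.1, -1.3]
grip_width: 26.4
clock: 15.35
eef_pos: [519.0, -14.2, 45.7]
eef_rot: [0.0, -0.027, 1.0, -0.0]
contact_force: [-0.2, -0.4, 0.2]
grip_width: 26.7
clock: 15.85
eef_pos: [518.7, -14.1, 45.6]
eef_rot: [0.0, -0.027, 1.0, 0.0]
contact_force: [0.1, 0.5, -0.9]
grip_width: 44.9
clock: 16.48
eef_pos: [519.4, -14.2, 206.9]
eef_rot: [0.002, -0.027, 1.0, -0.0]
contact_force: [0.8, -0.2, -0.8]
grip_width: 44.8
t1 0; t2 104; t3 227; t4 0; handle 0; 
t 16.52 pos [518.5 -14.1 205.3] yaw 0.0542 F [-0.6  0.4 -0.4] w 45.2
```

```bash
python3 -m handwheel '[[[0,60,0],0.03],[[0,115,0],0.06],[[0,170,0],0.09],[[0,225,0],0.12],[[0,280,0],0.124]]' 75;python3 -m handwheel '[[[2,50,-20],0],[[5,100,-40],0],[[6,150,-60],0],[[6,163,-86],0],[[6,163,-86],0]]'; python3 -m handwheel '[[[0,0,0],0],[[0,0,0],0],[[0,0,0],0]]'; python3 -c "
from h import *
st();d=grab('wrist','w10.png');u,v=ferrule(d);P=onz(d,u,v,16);print(P.round(1));
print(np.round(proj(d,(524.5,432.5,28)),1))
hsv=cv2.cvtColor(d['color'],cv2.COLOR_RGB2HSV)
for row in (190,220): print(row,[int(hsv[row,c,2]) for c in range(200,310,5)])"
```

```text
clock: 17.15
eef_pos: [517.7, 267.3, 203.1]
eef_rot: [-0.002, -0.089, 0.996, -0.0]
contact_force: [0.8, -0.6, 0.4]
grip_width: 75.2
clock: 17.77
eef_pos: [522.1, 428.5, 114.4]
eef_rot: [-0.004, -0.09, 0.996, -0.002]
contact_force: [0.2, -0.1, -0.1]
grip_width: 75.1
clock: 18.15
eef_pos: [525.3, 428.3, 120.6]
eef_rot: [0.001, -0.088, 0.996, 0.0]
contact_force: [0.8, 0.3, 0.2]
grip_width: 74.7
t 18.15 pos [525.3 428.3 120.6] yaw 0.1772 F [0.8 0.3 0.2] w 74.7
ferrule box [248 248  20   9 114] ctr [257.7 252.2]
[585.8 443.2  16. ]
[258.5 199.4]
190 [239, 236, 240, 235, 235, 241, 231, 234, 235, 95, 120, 122, 127, 121, 116, 102, 237, 236, 232, 228, 224, 223]
220 [237, 237, 238, 238, 238, 238, 237, 237, 239, 188, 232, 242, 246, 226, 173, 115, 236, 233, 230, 226, 224, 226]
```

```bash
python3 -m handwheel '[[[3.8,4,-40],0],[[3.8,4,-75],0],[[3.8,4,-92.5],0],[[3.8,4,-92.5],0]]';python3 -m handwheel '[[[0,0,0],0],[[0,0,0],0],[[0,0,0],0],[[0,0,0],0],[[0,0,0],0]]' 15 40;python3 -m handwheel '[[[0,0,0],0],[[0,0,0],0],[[0,0,20],0],[[0,0,60],0],[[0,0,100],0]]'; python3 -m handwheel '[[[0,0,0],0],[[0,0,0],0]]'; python3 -c "
from h import *
changed();st();d=grab('wrist','w11.png');ferrule(d,r1=330)"
```

```text
clock: 18.7
eef_pos: [528.1, 432.4, 26.1]
eef_rot: [-0.001, -0.089, 0.996, -0.0]
contact_force: [0.3, -0.1, 0.7]
grip_width: 75.0
clock: 19.32
eef_pos: [528.4, 432.9, 27.0]
eef_rot: [0.0, -0.089, 0.996, 0.0]
contact_force: [0.1, 0.3, -0.2]
grip_width: 29.6
clock: 19.95
eef_pos: [528.5, 432.8, 129.1]
eef_rot: [0.0, -0.089, 0.996, 0.0]
contact_force: [-0.1, 0.7, -0.1]
grip_width: 26.6
clock: 20.2
eef_pos: [528.2, 432.6, 127.0]
eef_rot: [-0.0, -0.089, 0.996, -0.0]
contact_force: [0.2, -0.2, -0.9]
grip_width: 26.9
t1 649; t2 138; t3 239; t4 0; handle 0; 
t 20.25 pos [527.8 432.4 126. ] yaw 0.1782 F [ 0.8  0.5 -1.1] w 27.1
ferrule box [238 311  31  13 227] ctr [252.9 317.9]
```

```bash
python3 -m handwheel '[[[-10,-60,5],-0.04],[[-20,-115,5],-0.08],[[-20,-170,5],-0.124],[[-20,-225,5],-0.124],[[-20,-280,5],-0.124]]';python3 -m handwheel '[[[0,-55,0],0],[[0,-110,0],0],[[5,-165,0],0],[[14,-225,0],0],[[14,-240,0],0]]';python3 -m handwheel '[[[0,0,0],0],[[0,0,0],0],[[0,0,0],0]]';python3 -c "
from h import *
changed();st();d=grab('wrist','w12.png');ferrule(d,r1=330)"
```

```text
clock: 20.92
eef_pos: [507.6, 151.1, 131.0]
eef_rot: [-0.001, -0.027, 1.0, -0.0]
contact_force: [1.0, 0.4, -1.4]
grip_width: 26.9
clock: 21.55
eef_pos: [522.2, -90.3, 130.9]
eef_rot: [-0.001, -0.025, 1.0, 0.0]
contact_force: [0.3, 0.8, -0.5]
grip_width: 26.7
clock: 21.92
eef_pos: [522.3, -85.6, 131.8]
eef_rot: [-0.0, -0.028, 1.0, 0.0]
contact_force: [0.4, -0.0, -0.5]
grip_width: 26.7
t1 147; t2 106; t3 229; t4 0; handle 0; 
t 21.98 pos [522.4 -85.7 131.9] yaw 0.0562 F [-0.4 -0.1 -1.4] w 26.2
ferrule box [239 311  30  13 231] ctr [253.5 318. ]
```

Place at TCP z ≈ 44.8, then go on to t4 with a look.

```bash
python3 -m handwheel '[[[-0.8,8.1,0],-0.002],[[-0.8,8.1,0],-0.002],[[-0.8,8.1,-20],-0.002]]';python3 -m handwheel '[[[0,0,-35],0],[[0,0,-55],0],[[0,0,-62],0],[[0,0,-67],0],[[0,0,-67],0]]';python3 -m handwheel '[[[0,0,0],0],[[0,0,0],0],[[0,0,0],0],[[0,0,0],0]]' 45;python3 -m handwheel '[[[0,0,30],0],[[0,0,85],0],[[0,0,140],0],[[0,0,160],0],[[0,0,160],0]]'; python3 -c "
from h import *
changed();st()
t=grab('top')
im=cv2.imread('pics/top0.png')
g=im[160:235,305:375];cv2.imwrite('pics/z3.png',np.hstack([cv2.resize(g,None,fx=5,fy=5,interpolation=cv2.INTER_CUBIC)]))"
```

```text
clock: 22.4
eef_pos: [522.8, -79.0, 113.0]
eef_rot: [0.002, -0.026, 1.0, -0.001]
contact_force: [-0.3, 0.7, -0.6]
grip_width: 26.8
clock: 23.02
eef_pos: [521.9, -79.1, 45.3]
eef_rot: [0.0, -0.026, 1.0, -0.0]
contact_force: [-0.9, 0.5, -0.4]
grip_width: 26.7
clock: 23.52
eef_pos: [521.7, -79.0, 45.1]
eef_rot: [0.0, -0.026, 1.0, 0.0]
contact_force: [0.4, -0.5, -1.1]
grip_width: 44.9
clock: 24.15
eef_pos: [522.4, -79.2, 206.5]
eef_rot: [0.002, -0.026, 1.0, -0.001]
contact_force: [0.2, 1.1, 0.3]
grip_width: 45.2
t1 144; t2 104; t3 225; t4 0; handle 0; 
t 24.2 pos [521.5 -79.  204.8] yaw 0.0522 F [-0.4 -0.5 -0.6] w 45.0
```

View pics/z3.png

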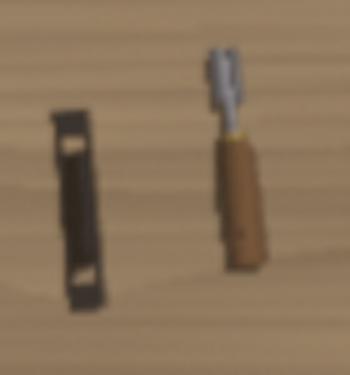

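```bash
python3 -c "
from h import *
d=grab('top')
g=lambda x,y,z: onz(d,305+x/5-.4,160+y/5-.4,z)
b=g(247,268,14);f=g(233,133,16);v=(f-b)[:2];print(b.round(1),f.round(1),np.hypot(*v),np.arctan2(v[1],v[0]),'mid',(f[:2]-57*v/np.hypot(*v)).round(1))
a=g(70,112,3);c=g(87,307,3);v=(a-c)[:2];print(a.round(1),c.round(1),np.hypot(*v),np.arctan2(v[1],v[0]),((a+c)/2).round(1))
"
```

```text
[ 451.6 -451.3   14. ] [ 558.7 -443.9   16. ] 107.37876218434644 0.06828878082948661 mid [ 501.8 -447.8]
[ 578.8 -317.2    3. ] [ 422.5 -326.3    3. ] 156.55003969680297 0.057970919939230495 [ 500.6 -321.7    3. ]
```

```bash
python3 -m handwheel '[[[0,-60,0],0.01],[[-5,-115,0],0.016],[[-10,-170,0],0.016],[[-15,-225,0],0.016],[[-20,-280,0],0.016]]' 75;python3 -m handwheel '[[[0,-45,-20],0],[[0,-80,-50],0],[[0,-89,-86],0],[[0,-89,-86],0],[[0,-89,-86],0]]'; python3 -m handwheel '[[[0,0,0],0],[[0,0,0],0],[[0,0,0],0]]'; python3 -c "
from h import *
st();d=grab('wrist','w13.png');u,v=ferrule(d);P=onz(d,u,v,16);print(P.round(1));
hsv=cv2.cvtColor(d['color'],cv2.COLOR_RGB2HSV)
for row in (190,220): print(row,[int(hsv[row,c,2]) for c in range(200,310,5)])"
```

```text
clock: 24.92
eef_pos: [500.8, -360.4, 202.9]
eef_rot: [-0.001, -0.034, 0.999, 0.001]
contact_force: [0.4, -0.6, -0.1]
grip_width: 74.9
clock: 25.55
eef_pos: [502.0, -447.6, 119.3]
eef_rot: [0.0, -0.034, 0.999, 0.0]
contact_force: [-0.2, -0.3, 0.7]
grip_width: 74.7
clock: 25.92
eef_pos: [501.9, -447.9, 119.8]
eef_rot: [0.0, -0.034, 0.999, -0.0]
contact_force: [-0.1, -0.7, -0.2]
grip_width: 74.9
t 25.93 pos [ 501.9 -447.9  119.8] yaw 0.0686 F [-0.1 -0.7 -0.2] w 74.9
ferrule box [244 250  11   8  55] ctr [248.3 253.7]
[ 564.8 -449.    16. ]
190 [245, 245, 245, 244, 245, 244, 244, 244, 90, 98, 109, 106, 100, 97, 130, 245, 245, 245, 246, 245, 246, 246]
220 [249, 249, 249, 249, 249, 249, 249, 249, 161, 194, 222, 211, 180, 153, 133, 247, 247, 247, 246, 246, 245, 246]
```

```bash
python3 -m handwheel '[[[5.5,0,-40],0],[[5.5,0,-75],0],[[5.5,0,-92],0],[[5.5,0,-92],0]]';python3 -m handwheel '[[[0,0,0],0],[[0,0,0],0],[[0,0,0],0],[[0,0,0],0],[[0,0,0],0]]' 15 40;python3 -m handwheel '[[[0,0,0],0],[[0,0,0],0],[[0,0,20],0],[[0,0,60],0],[[0,0,100],0]]'; python3 -m handwheel '[[[0,0,0],0],[[0,0,0],0]]'; python3 -c "
from h import *
st();d=grab('wrist','w14.png');ferrule(d,r1=330)"
```

```text
clock: 26.48
eef_pos: [506.7, -447.7, 26.0]
eef_rot: [-0.001, -0.034, 0.999, 0.001]
contact_force: [-0.0, -0.7, 0.2]
grip_width: 75.0
clock: 27.1
eef_pos: [507.2, -448.1, 27.0]
eef_rot: [0.0, -0.034, 0.999, -0.0]
contact_force: [-0.2, 0.6, 0.6]
grip_width: 29.5
clock: 27.72
eef_pos: [507.2, -448.1, 129.1]
eef_rot: [0.0, -0.034, 0.999, -0.0]
contact_force: [-0.3, -0.1, -1.1]
grip_width: 26.9
clock: 27.98
eef_pos: [506.9, -447.8, 127.0]
eef_rot: [-0.0, -0.034, 0.999, 0.0]
contact_force: [0.1, 0.2, -1.5]
grip_width: 26.8
t 27.98 pos [ 506.9 -447.8  127. ] yaw 0.0682 F [ 0.1  0.2 -1.5] w 26.8
ferrule box [239 310  30  14 243] ctr [253.9 317.4]
```

```bash
python3 -m handwheel '[[[5,60,4],-0.01],[[10,115,4],-0.014],[[18,170,4],-0.014],[[18,225,4],-0.014],[[18,270,4],-0.014]]';python3 -m handwheel '[[[0,25,0],0],[[0,45,0],0],[[0,45,0],0],[[0,45,0],0]]';python3 -m handwheel '[[[0,0,0],0],[[0,0,0],0],[[0,0,0],0]]';python3 -c "
from h import *
st();d=grab('wrist','w15.png');ferrule(d,r1=330)"
```

```text
clock: 28.65
eef_pos: [524.2, -175.5, 129.6]
eef_rot: [-0.001, -0.027, 1.0, 0.001]
contact_force: [1.2, 0.2, -0.3]
grip_width: 26.6
clock: 29.15
eef_pos: [525.2, -133.8, 130.6]
eef_rot: [-0.0, -0.027, 1.0, -0.0]
contact_force: [0.0, -0.9, -0.9]
grip_width: 26.6
clock: 29.52
eef_pos: [525.1, -133.4, 130.9]
eef_rot: [0.0, -0.027, 1.0, 0.0]
contact_force: [-0.5, 0.2, -0.8]
grip_width: 26.7
t 29.52 pos [ 525.1 -133.4  130.9] yaw 0.0535 F [-0.5  0.2 -0.8] w 26.7
ferrule box [240 311  30  13 245] ctr [254.2 317.7]
```

```bash
python3 -m handwheel '[[[0,-8.3,0],0],[[0,-8.3,-10],0],[[0,-8.3,-20],0]]';python3 -m handwheel '[[[0,0,-35],0],[[0,0,-53],0],[[0,0,-61],0],[[0,0,-66],0],[[0,0,-66],0]]';python3 -m handwheel '[[[0,0,0],0],[[0,0,0],0],[[0,0,0],0],[[0,0,0],0]]' 45;python3 -m handwheel '[[[0,0,30],0],[[0,0,85],0],[[0,0,140],0],[[-40,40,180],0],[[-80,80,230],0]]';python3 -m handwheel '[[[-10,20,50],0],[[-10,20,60],0],[[-10,20,60],0],[[-10,20,60],0]]'; python3 -c "
from h import *
st()
d=grab('wrist','w16.png');im=d['color'][:,:,::-1]; cv2.imwrite('pics/z16.png',cv2.resize(im[60:300,90:420],None,fx=2.4,fy=2.4,interpolation=cv2.INTER_CUBIC))"
```

```text
clock: 29.95
eef_pos: [524.9, -141.4, 110.0]
eef_rot: [-0.0, -0.027, 1.0, 0.0]
contact_force: [-0.6, -0.4, -1.3]
grip_width: 26.8
clock: 30.58
eef_pos: [525.3, -141.4, 45.0]
eef_rot: [0.0, -0.027, 1.0, -0.0]
contact_force: [-0.2, -0.5, 0.3]
grip_width: 26.3
clock: 31.08
eef_pos: [525.2, -141.4, 45.1]
eef_rot: [0.0, -0.027, 1.0, -0.0]
contact_force: [-0.2, -0.4, 0.7]
grip_width: 44.9
clock: 31.7
eef_pos: [454.4, -71.1, 262.9]
eef_rot: [-0.0, -0.027, 1.0, 0.0]
contact_force: [0.3, -0.1, 0.6]
grip_width: 44.7
clock: 32.2
eef_pos: [445.4, -52.2, 320.2]
eef_rot: [-0.002, -0.027, 1.0, 0.0]
contact_force: [0.0, -0.1, 0.0]
grip_width: 44.9
t 32.2 pos [445.4 -52.2 320.2] yaw 0.0536 F [ 0.  -0.1  0. ] w 44.9
```

View pics/z16.png

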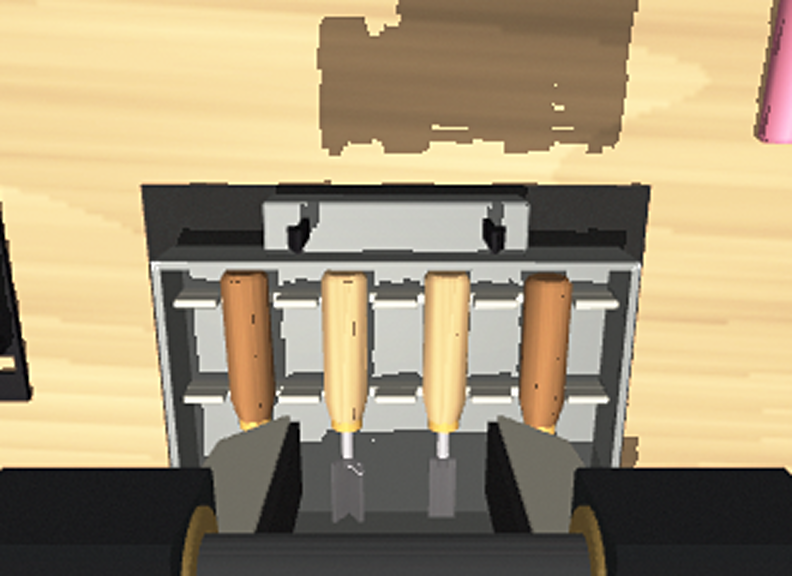

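All four tools lie in their notches with blades towards the hinge. The hooks are at (299,236) and (494,235). Next I need the lid angle from the top and side pictures.

```bash
python3 -c "
from h import *
t=grab('top')
g=lambda x,y,z: onz(t,200+(x-400)/4-.375,130+y/4-.375,z).round(1)
for p in [(418,76),(760,53),(425,98),(757,80)]: print(p,g(*p,254))
s=grab('side','side1.png');im=s['color'][:,:,::-1]
cv2.imwrite('pics/s1.png',cv2.resize(im[100:240,205:335],None,fx=4,fy=4,interpolation=cv2.INTER_CUBIC))"
```

```text
(418, 76) [662.3 104.4 254. ]
(760, 53) [ 678.6 -186.2  254. ]
(425, 98) [643.2  98.3 254. ]
(757, 80) [ 655.3 -183.2  254. ]
```

View pics/s1.png

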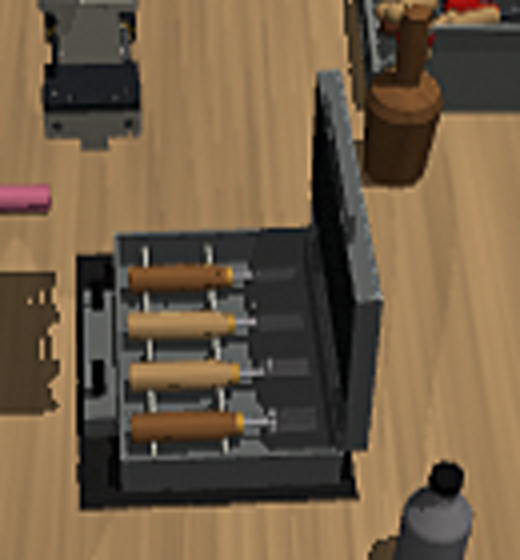

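```bash
python3 -m handwheel '[[[0,0,30],0],[[50,4,35],0],[[110,8,35],0],[[170,12,35],0],[[230,16,35],0]]' 0 10;python3 -m handwheel '[[[30,0,0],0],[[40,0,0],0],[[40,0,0],0],[[40,0,0],0]]'; python3 -c "
from h import *
st()"
```

```text
clock: 32.98
eef_pos: [677.5, -36.1, 355.8]
eef_rot: [-0.001, -0.027, 1.0, 0.0]
contact_force: [1.4, -0.2, 0.9]
grip_width: 1.8
clock: 33.48
eef_pos: [715.4, -36.0, 356.5]
eef_rot: [-0.0, -0.027, 1.0, 0.0]
contact_force: [0.4, -0.7, 0.2]
grip_width: 0.1
t 33.48 pos [715.4 -36.  356.5] yaw 0.054 F [ 0.4 -0.7  0.2] w 0.1
```

```bash
python3 -m handwheel '[[[0,0,-45],0],[[0,0,-80],0],[[0,0,-92],0],[[0,0,-92],0]]';python3 -m handwheel '[[[-12,-0.6,0],0],[[-22,-1.2,0],0],[[-29,-1.6,0],0],[[-36,-2,0],0]]'; python3 -m handwheel '[[[-15,-0.8,1],0],[[-30,-1.6,1],0],[[-40,-2.1,0],0],[[-40,-2.1,0],0]]'; python3 -c "
from h import *
st();s=grab('side','side2.png')"
```

```text
clock: 33.98
eef_pos: [715.4, -35.9, 265.6]
eef_rot: [0.0, -0.027, 1.0, 0.0]
contact_force: [1.1, 0.2, 1.1]
grip_width: 0.1
clock: 34.48
eef_pos: [679.8, -38.0, 266.3]
eef_rot: [0.001, -0.027, 1.0, -0.0]
contact_force: [0.3, 0.3, -0.2]
grip_width: 0.7
clock: 34.98
eef_pos: [639.3, -40.0, 265.5]
eef_rot: [0.0, -0.027, 1.0, -0.0]
contact_force: [-0.2, -0.6, 0.6]
grip_width: 0.2
t 34.98 pos [639.3 -40.  265.5] yaw 0.054 F [-0.2 -0.6  0.6] w 0.2
```

```bash
python3 -m handwheel '[[[-23,-1.2,-6],0],[[-46,-2.5,-15],0],[[-68,-3.7,-27],0],[[-89,-4.8,-40],0],[[-89,-4.8,-40],0]]'; python3 -m handwheel '[[[-18,-1,-17],0],[[-35,-1.9,-36],0],[[-35,-1.9,-36],0]]'; python3 -c "
from h import *
st();s=grab('side','side3.png');im=s['color'][:,:,::-1]
cv2.imwrite('pics/s3.png',cv2.resize(im[80:240,190:340],None,fx=3,fy=3,interpolation=cv2.INTER_CUBIC))"
```

```text
clock: 35.65
eef_pos: [548.4, -45.0, 226.3]
eef_rot: [-0.001, -0.027, 1.0, -0.0]
contact_force: [-6.5, -0.5, 8.4]
grip_width: 0.4
clock: 36.02
eef_pos: [514.2, -46.6, 188.6]
eef_rot: [-0.001, -0.027, 1.0, 0.0]
contact_force: [0.4, -0.6, -1.0]
grip_width: 0.5
t 36.02 pos [514.2 -46.6 188.6] yaw 0.054 F [ 0.4 -0.6 -1. ] w 0.5
```

View pics/s3.png

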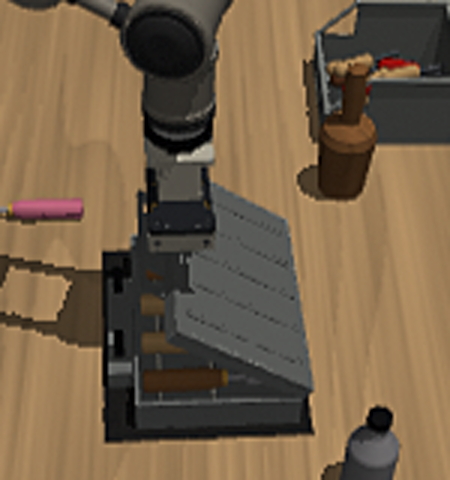

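```bash
python3 -m handwheel '[[[-13,-0.7,-22],0],[[-23,-1.2,-43],0],[[-29,-1.6,-60],0],[[-33,-1.8,-75],0],[[-33,-1.8,-75],0]]'; python3 -m handwheel '[[[-1,0,-7],0],[[-2,0,-12],0],[[-2,0,-15],0]]';python3 -m handwheel '[[[0,0,-1],0],[[0,0,-2],0],[[0,0,-3],0]]'
```

```text
clock: 36.7
eef_pos: [482.9, -48.5, 113.4]
eef_rot: [-0.001, -0.027, 1.0, 0.0]
contact_force: [-1.3, 0.4, 0.2]
grip_width: 0.8
clock: 37.08
eef_pos: [480.8, -48.5, 98.9]
eef_rot: [0.0, -0.027, 1.0, -0.0]
contact_force: [-0.0, 0.3, 0.7]
grip_width: 0.3
clock: 37.45
eef_pos: [480.6, -48.4, 96.0]
eef_rot: [0.0, -0.027, 1.0, 0.0]
contact_force: [-0.3, -0.8, 0.8]
grip_width: 0.5
```

```bash
python3 -m handwheel '[[[0,0,-0.5],0],[[0,0,-1],0],[[0,0,-1],0]]';python3 -m handwheel '[[[0,0,-0.5],0],[[0,0,-1],0],[[0,0,-1],0]]'
```

```text
clock: 37.83
eef_pos: [480.7, -48.4, 94.9]
eef_rot: [-0.0, -0.027, 1.0, 0.0]
contact_force: [-0.1, 0.4, 0.2]
grip_width: -0.0
clock: 38.2
eef_pos: [480.7, -48.5, 93.9]
eef_rot: [-0.0, -0.027, 1.0, 0.0]
contact_force: [-0.3, 0.1, 0.9]
grip_width: 0.2
```

```bash
for i in 1; do python3 -m handwheel '[[[0,0,-1],0],[[0,0,-1],0]]'; done; python3 -m handwheel '[[[0,0,-1],0],[[0,0,-1],0]]'; python3 -m handwheel '[[[0,0,-1],0],[[0,0,-1],0]]'; python3 -m handwheel '[[[0,0,-1],0],[[0,0,-1],0]]'; python3 -c "
from h import *
s=grab('side','side4.png')
for p in [(453.5,-196,72),(453.5,-196,50),(659,-190,72),(438,98,72)]: print(proj(s,p).round(1))"
```

```text
clock: 38.45
eef_pos: [480.7, -48.5, 92.9]
eef_rot: [0.0, -0.027, 1.0, 0.0]
contact_force: [-0.1, 0.9, 0.9]
grip_width: 0.4
clock: 38.7
eef_pos: [480.7, -48.5, 91.9]
eef_rot: [-0.0, -0.027, 1.0, 0.0]
contact_force: [-0.3, -0.1, 0.7]
grip_width: 0.6
clock: 38.95
eef_pos: [480.7, -48.5, 90.9]
eef_rot: [-0.0, -0.027, 1.0, 0.0]
contact_force: [-0.2, 0.1, 0.0]
grip_width: 0.5
clock: 39.2
eef_pos: [480.7, -48.5, 89.9]
eef_rot: [-0.0, -0.027, 1.0, 0.0]
contact_force: [-1.0, -0.4, 0.4]
grip_width: 0.3
[231.9 211.1]
[232.1 214.8]
[289.  210.1]
[230.4 153.7]
```

```bash
python3 -c "
from h import *
s=cv2.imread('pics/side4.png'); d=grab('wrist')['color'][:,:,::-1]
a=cv2.resize(s[120:230,200:310],(400,400),interpolation=cv2.INTER_CUBIC); b=cv2.resize(d,(400,300));b=np.vstack([b,np.zeros((100,400,3),np.uint8)])
cv2.imwrite('pics/c4.png',np.hstack([a,b]))"
```

```text
(no output)
```

View pics/c4.png

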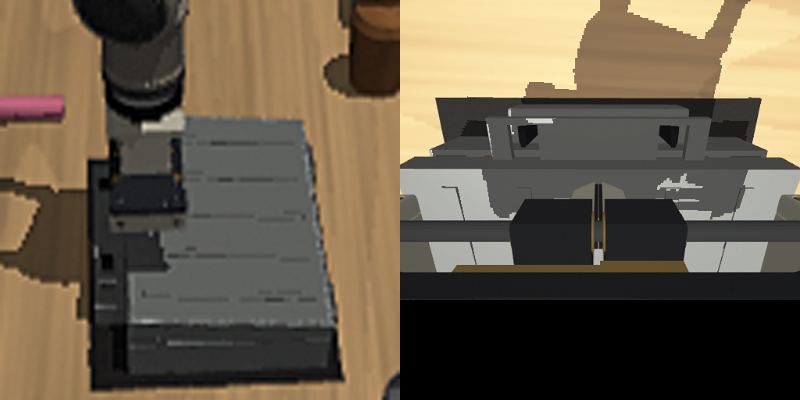

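```bash
python3 -m handwheel '[[[0,0,-1],0],[[0,0,-1],0]]'|grep -E 'pos|force'; python3 -m handwheel '[[[0,0,-1],0],[[0,0,-1],0]]'|grep -E 'pos|force'; python3 -m handwheel '[[[0,0,-1],0],[[0,0,-1],0]]'|grep -E 'pos|force';  python3 -m handwheel '[[[0,0,-1],0],[[0,0,-1],0]]'|grep -E 'pos|force'; python3 -m handwheel '[[[0,0,-1],0],[[0,0,-1],0]]'|grep -E 'pos|force'; python3 -c "
from h import *
d=grab('wrist','w17.png')
w=lambda x,y,z: np.array((557.5+.9985*x-.054*y,-43.6+.054*x+.9985*y,z))
for n,p in dict(lidL=(-102,147,72),lidR=(-102,-147,72),flL=(-135,82,56),flR=(-135,-82,56),hkL=(-120,55,83),hkR=(-120,-55,83)).items(): print(n,(proj(d,w(*p))*400/512+[400,0]).round())"
```

```text
eef_pos: [480.7, -48.5, 88.9]
contact_force: [-1.2, -0.7, 1.3]
eef_pos: [480.7, -48.5, 87.9]
contact_force: [-0.8, 0.5, -0.4]
eef_pos: [480.7, -48.5, 86.9]
contact_force: [-0.5, -0.5, 0.7]
eef_pos: [480.7, -48.5, 85.9]
contact_force: [-0.1, 0.0, -0.5]
eef_pos: [480.7, -48.5, 84.9]
contact_force: [0.5, 0.4, 0.9]
lidL [792. 158.]
lidR [407. 158.]
flL [704. 112.]
flR [495. 112.]
hkL [678. 139.]
hkR [520. 139.]
```

```bash
python3 -m handwheel '[[[0,0,-1],0],[[0,0,-1],0]]'|grep -E 'pos|force'; python3 -m handwheel '[[[0,0,-1],0],[[0,0,-1],0]]'|grep -E 'pos|force'; python3 -c "
from h import *
from scipy.optimize import least_squares
d=grab('wrist','w18.png'); st()
g=cv2.cvtColor(d['color'],cv2.COLOR_RGB2GRAY)
for c in (60,100,400,430,460): print(c,[int(x) for x in g[150:250:3,c]])
for z in (72,76,80,84): print(z,[proj(d,(557.5+.9985*-102-.054*y,-43.6+.054*-102+.9985*y,z)).round(1) for y in (-120,120,147)])
s=r.sense();print(s['joint_efforts'].round(1),s['wrist_torque'].round(2))"
```

```text
eef_pos: [480.7, -48.5, 83.9]
contact_force: [-1.2, 0.4, 0.4]
eef_pos: [480.7, -48.5, 82.9]
contact_force: [-0.1, -0.1, 0.4]
t 41.15 pos [480.7 -48.5  82.9] yaw 0.0542 F [-0.7  0.4 -0.5] w 0.8
60 [53, 57, 54, 57, 54, 54, 53, 59, 56, 57, 53, 67, 67, 66, 67, 89, 87, 67, 67, 68, 67, 70, 186, 186, 184, 183, 184, 184, 184, 77, 185, 182, 180, 181]
100 [54, 56, 27, 28, 31, 29, 29, 30, 29, 69, 67, 68, 66, 67, 67, 89, 87, 68, 69, 70, 69, 70, 190, 189, 190, 190, 189, 188, 188, 188, 188, 186, 186, 186]
400 [29, 30, 26, 30, 29, 30, 31, 30, 29, 48, 68, 68, 68, 67, 66, 73, 87, 67, 68, 70, 70, 68, 87, 86, 87, 87, 87, 87, 86, 85, 86, 87, 86, 85]
430 [54, 53, 57, 26, 30, 29, 26, 27, 27, 49, 67, 66, 67, 66, 67, 67, 87, 67, 68, 68, 68, 67, 86, 86, 86, 86, 86, 85, 86, 85, 87, 86, 85, 86]
460 [53, 54, 53, 51, 40, 150, 235, 230, 227, 224, 225, 227, 229, 59, 67, 65, 88, 68, 68, 66, 67, 66, 242, 222, 199, 178, 177, 178, 178, 178, 178, 178, 178, 178]
72 [array([ 51.5, 203.7]), array([458.4, 203.5]), array([504.2, 203.4])]
76 [array([ 47.1, 206. ]), array([462.9, 205.8]), array([509.6, 205.7])]
80 [array([ 42.5, 208.4]), array([467.5, 208.2]), array([515.3, 208.1])]
84 [array([ 37.7, 210.9]), array([472.4, 210.7]), array([521.3, 210.6])]
[ -0.  -42.  -18.1  -0.    0.1  -0. ] [ 0.06  0.02 -0.03]
```

```bash
python3 -c "
from h import *
for f in ('w17','w18'):
    g=cv2.cvtColor(cv2.imread('pics/%s.png'%f),cv2.COLOR_BGR2GRAY)
    e=[int(x) for x in g[170:232,100]];print(f,[(170+i,e[i],e[i+1]) for i in range(len(e)-1) if abs(e[i+1]-e[i])>10])
d=grab('wrist')
w=lambda x,y,z: np.array((557.5+.9985*x-.054*y,-43.6+.054*x+.9985*y,z))
for z in (0,50,56,72): print('front',z,proj(d,w(-102,-92,z)).round(1))
for z in (50,): print('inner rim',proj(d,w(-97,-92,z)).round(1))
for al in (0,.03,.06,.09,.12):
    P=lambda L,h: proj(d,w(102-L*np.cos(al)+h*np.sin(al),-92,50+L*np.sin(al)+h*np.cos(al)))[1].round(1)
    print(al,'bottom',P(204,0),'top',P(204,22),'topz',50+204*np.sin(al)+22*np.cos(al))
print('tip',proj(d,(480.7,-48.5,58)),proj(d,(471,-48.5,58)),proj(d,(480.7,-48.5,83)))
im=cv2.imread('pics/w18.png');print(np.unique(im[215:240,240:270].reshape(-1,3)//32,axis=0,return_counts=True))
"
```

```text
w17 [(175, 27, 72), (193, 67, 84), (199, 88, 67), (213, 65, 100), (214, 100, 199)]
w18 [(176, 41, 69), (194, 67, 89), (199, 84, 66), (213, 70, 201)]
front 0 [141.9 174.4]
front 50 [115.2 192.5]
front 56 [111.1 195.3]
front 72 [ 99.  203.6]
inner rim [116.3 199.7]
0 bottom 192.5 top 203.6 topz 72.0
0.03 bottom 195.5 top 208.4 topz 78.10918278378684
0.06 bottom 199.0 top 213.8 topz 84.19306920038119
0.09 bottom 202.9 top 219.8 topz 90.24618416265812
0.12 bottom 207.4 top 226.6 topz 96.2630802757246
tip [253.69689954 232.32186386] [254.49609837 218.68656472] [253.72197815 250.47252648]
(array([[0, 0, 0],
       [1, 1, 1],
       [1, 2, 2],
       [2, 2, 2],
       [2, 2, 3],
       [2, 3, 3],
       [3, 3, 3]], dtype=uint8), array([ 24,   9,   5, 598,   3,   6, 105]))
```

```bash
python3 -c "
from h import *
im=cv2.imread('pics/w18.png');s=grab('side','side5.png')['color'][:,:,::-1]
a=cv2.resize(im[120:300,120:400],None,fx=2,fy=2,interpolation=cv2.INTER_CUBIC)
b=cv2.resize(s[125:225,215:300],None,fx=2.8,fy=3.6,interpolation=cv2.INTER_CUBIC)
cv2.imwrite('pics/c5.png',np.hstack([a,b[:360,:238]]))"
```

```text
(no output)
```

View pics/c5.png

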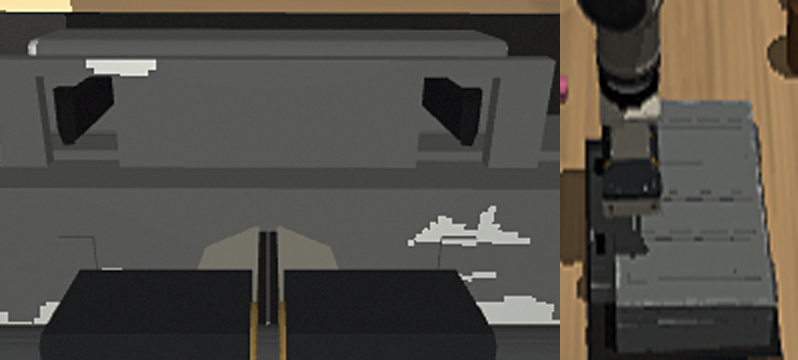

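```bash
python3 -m handwheel '[[[0,0,30],0],[[0,0,60],0],[[0,0,60],0],[[0,0,60],0]]'; python3 -c "
from h import *
d=grab('wrist','w19.png');st()
b=cv2.cvtColor(cv2.imread('pics/w19.png'),cv2.COLOR_BGR2GRAY);a=cv2.cvtColor(cv2.imread('pics/w18.png'),cv2.COLOR_BGR2GRAY)
for c in (225,240,249,254,258,275): 
    print(c,'w18',[int(x) for x in a[205:262:3,c]]);print('   w19',[int(x) for x in b[205:262:3,c]])
e=[int(x) for x in b[100:232,100]];print([(100+i,e[i],e[i+1]) for i in range(len(e)-1) if abs(e[i+1]-e[i])>10])
w=lambda x,y,z: np.array((557.5+.9985*x-.054*y,-43.6+.054*x+.9985*y,z))
for al in (0,.03,.06,.09,.12):
    P=lambda L,h: proj(d,w(102-L*np.cos(al)+h*np.sin(al),-92,50+L*np.sin(al)+h*np.cos(al)))[1].round(1)
    print(al,'bottom',P(204,0),'top',P(204,22))
print('rim',proj(d,w(-102,-92,50)),proj(d,w(-97,-92,50)))
"
```

```text
clock: 41.75
eef_pos: [480.2, -48.3, 142.4]
eef_rot: [-0.0, -0.027, 1.0, 0.0]
contact_force: [-0.0, 0.2, 0.3]
grip_width: 0.6
t 41.8 pos [480.1 -48.3 142. ] yaw 0.0542 F [ 1.  -0.8 -0.9] w 0.7
225 w18 [69, 70, 69, 86, 88, 88, 89, 88, 89, 88, 88, 89, 88, 113, 112, 112, 114, 26, 30]
   w19 [86, 87, 87, 209, 201, 200, 199, 199, 198, 197, 197, 194, 198, 110, 111, 112, 114, 25, 25]
240 w18 [69, 70, 69, 86, 89, 88, 89, 88, 88, 89, 87, 114, 112, 113, 112, 112, 115, 26, 28]
   w19 [89, 87, 88, 88, 89, 89, 209, 200, 199, 197, 202, 111, 112, 112, 112, 111, 115, 26, 26]
249 w18 [69, 69, 69, 85, 88, 89, 88, 88, 88, 88, 103, 67, 48, 49, 43, 28, 31, 30, 25]
   w19 [85, 88, 87, 89, 88, 88, 87, 201, 201, 200, 160, 66, 49, 48, 45, 29, 31, 30, 27]
254 w18 [69, 69, 69, 78, 88, 89, 88, 88, 88, 88, 92, 50, 58, 56, 58, 57, 58, 58, 56]
   w19 [83, 88, 88, 89, 88, 86, 203, 200, 199, 198, 205, 119, 119, 119, 118, 116, 116, 116, 116]
258 w18 [69, 69, 70, 80, 89, 89, 88, 88, 89, 88, 103, 66, 60, 42, 37, 17, 14, 15, 19]
   w19 [83, 88, 88, 88, 88, 85, 202, 199, 201, 200, 161, 66, 60, 40, 36, 16, 15, 16, 17]
275 w18 [68, 69, 70, 79, 89, 88, 88, 88, 89, 88, 89, 88, 113, 112, 113, 112, 114, 25, 27]
   w19 [89, 87, 88, 92, 204, 200, 198, 197, 197, 197, 196, 198, 111, 111, 111, 112, 114, 26, 27]
[(120, 236, 30), (121, 30, 51), (164, 53, 67), (173, 66, 83), (176, 88, 66), (184, 68, 167), (185, 167, 255), (186, 255, 236), (188, 235, 248), (190, 249, 238), (191, 238, 189)]
0 bottom 172.3 top 178.9
0.03 bottom 174.1 top 181.9
0.06 bottom 176.3 top 185.2
0.09 bottom 178.7 top 189.0
0.12 bottom 181.5 top 193.2
rim [145.65831709 172.30262006] [146.30729873 178.03181977]
```

```bash
python3 -c "
from h import *
s=grab('side','side6.png')
for z in (58,72,83,105,124): print(z,proj(s,(480.7,-48.5,z)).round(1))
d=grab('wrist')
for x in (-9.5,0,9.5):
  for z in (25,15,6,0): print(x,z,proj(d,(480.1+x,-48.3,142-z)).round(1))
print('held ferrule',proj(d,(480.1+57,-48.3,142-14)),'butt',proj(d,(430.1,-48,142)),proj(d,(430.1,-48,142-14)))
"; python3 -m handwheel '[[[0,0,-30],0],[[0,0,-55],0],[[0,0,-60],0],[[0,0,-60],0]]';python3 -m handwheel '[[[0,0,-4],0],[[0,0,-4],0]]'; python3 -m handwheel '[[[0,0,0],0],[[0,0,0],0]]'; python3 -c "
from h import *
d=grab('wrist','w20.png');g=cv2.cvtColor(d['color'],cv2.COLOR_RGB2GRAY);st()
e=[int(x) for x in g[160:242,100]];print([(160+i,e[i],e[i+1]) for i in range(len(e)-1) if abs(e[i+1]-e[i])>10])
w=lambda x,y,z: np.array((557.5+.9985*x-.054*y,-43.6+.054*x+.9985*y,z))
for al in (0,.03,.06,.09):
    P=lambda L,h: proj(d,w(102-L*np.cos(al)+h*np.sin(al),-92,50+L*np.sin(al)+h*np.cos(al)))[1].round(1)
    print(al,'bottom',P(204,0),'top',P(204,22))
print('rim',proj(d,w(-102,-92,50)),proj(d,w(-97,-92,50)))"
```

```text
58 [240.3 182.9]
72 [240.2 180.5]
83 [240.2 178.6]
105 [240.1 174.7]
124 [240.1 171.2]
-9.5 25 [254.5 219.2]
-9.5 15 [254.6 225.3]
-9.5 6 [254.6 231.4]
-9.5 0 [254.7 235.7]
0 25 [253.7 232.5]
0 15 [253.7 239.2]
0 6 [253.8 245.8]
0 0 [253.8 250.6]
9.5 25 [253.  245.5]
9.5 15 [252.9 252.7]
9.5 6 [252.9 259.9]
9.5 0 [252.9 265. ]
held ferrule [249.26442636 315.57876075] butt [259.38361362 166.23274463] [258.9178824  161.06836268]
clock: 42.4
eef_pos: [480.7, -48.5, 82.9]
eef_rot: [-0.0, -0.027, 1.0, 0.0]
contact_force: [-0.3, 0.3, 0.9]
grip_width: 0.6
clock: 42.65
eef_pos: [481.0, -48.5, 79.4]
eef_rot: [0.0, -0.027, 1.0, -0.0]
contact_force: [-0.6, -0.6, -0.9]
grip_width: 0.6
clock: 42.9
eef_pos: [480.9, -48.5, 79.2]
eef_rot: [0.0, -0.027, 1.0, -0.0]
contact_force: [-0.1, -0.2, 0.1]
grip_width: 0.7
t 42.95 pos [480.9 -48.5  79.2] yaw 0.0542 F [ 0.8 -0.7  0.2] w 0.0
[(176, 29, 50), (177, 50, 69), (195, 67, 78), (196, 78, 89), (198, 88, 73), (211, 64, 137), (212, 137, 255), (213, 255, 189), (214, 189, 218), (216, 217, 191), (217, 191, 216), (220, 217, 190)]
0 bottom 194.0 top 205.5
0.03 bottom 197.1 top 210.4
0.06 bottom 200.6 top 216.0
0.09 bottom 204.7 top 222.3
rim [112.80074083 193.99757531] [113.90883112 201.3034849 ]
```

```bash
python3 -m handwheel '[[[0,0,-2],0],[[0,0,-4],0],[[0,0,-5],0],[[0,0,-5],0]]'; python3 -m handwheel '[[[0,0,-1],0],[[0,0,-1],0]]'|grep -E 'pos|force';python3 -m handwheel '[[[0,0,-1],0],[[0,0,-1],0]]'|grep -E 'pos|force'; python3 -c "
from h import *
d=grab('wrist','w21.png');g=cv2.cvtColor(d['color'],cv2.COLOR_RGB2GRAY);st()
e=[int(x) for x in g[160:242,100]];print([(160+i,e[i],e[i+1]) for i in range(len(e)-1) if abs(e[i+1]-e[i])>10])
w=lambda x,y,z: np.array((557.5+.9985*x-.054*y,-43.6+.054*x+.9985*y,z))
for al in (0,.01,.03,.06):
    P=lambda L,h: proj(d,w(102-L*np.cos(al)+h*np.sin(al),-92,50+L*np.sin(al)+h*np.cos(al)))[1].round(1)
    print(al,'bottom',P(204,0),'top',P(204,22))"
```

```text
clock: 43.45
eef_pos: [480.5, -48.5, 74.4]
eef_rot: [-0.0, -0.027, 1.0, -0.0]
contact_force: [-2.6, 0.6, 7.2]
grip_width: 0.6
eef_pos: [480.6, -48.5, 74.3]
contact_force: [-5.2, 0.2, 16.0]
eef_pos: [480.6, -48.5, 74.1]
contact_force: [-8.1, 1.5, 25.4]
t 44.0 pos [480.6 -48.5  74.1] yaw 0.0545 F [-8.6  1.8 25. ] w 0.1
[(160, 59, 28), (178, 27, 49), (179, 49, 70), (210, 63, 131), (211, 131, 246), (213, 237, 254), (216, 248, 217), (220, 221, 190)]
0 bottom 196.8 top 208.9
0.01 bottom 197.8 top 210.6
0.03 bottom 200.0 top 214.1
0.06 bottom 203.7 top 220.0
```

```bash
python3 -m handwheel '[[[0,0,40],0],[[0,0,100],0],[[5,-50,130],0],[[10,-105,130],0],[[15,-160,130],0]]' 50 20; python3 -m handwheel '[[[5,-55,0],0],[[5,-110,-20],0],[[5,-113,-25],0],[[5,-113,-25],0]]';python3 -m handwheel '[[[0,0,0],0],[[0,0,0],0],[[0,0,0],0]]'; python3 -c "
from h import *
d=grab('wrist','w22.png');st();g=cv2.cvtColor(d['color'],cv2.COLOR_RGB2GRAY)
m=((g<60)).astype(np.uint8);m[285:]=0
n,l,s,c=cv2.connectedComponentsWithStats(m)
for i in range(1,n):
    if s[i][4]>150:
        ys,xs=np.where(l==i);R=cv2.minAreaRect(np.c_[xs,ys].astype(np.float32));print(s[i],c[i].round(1),R)
for z in (6,52): print(z,[proj(d,(500.6+a*.998,-321.7+a*.058,z)).round(1).tolist() for a in (-80,-38,0,38,80)])
t=grab('top');st()
"
```

```text
clock: 44.62
eef_pos: [496.0, -210.0, 202.5]
eef_rot: [0.001, -0.027, 1.0, -0.0]
contact_force: [0.6, -1.0, -0.6]
grip_width: 45.8
clock: 45.12
eef_pos: [500.3, -321.0, 176.0]
eef_rot: [-0.001, -0.027, 1.0, 0.001]
contact_force: [-0.2, 0.0, 0.5]
grip_width: 49.7
clock: 45.5
eef_pos: [501.0, -320.8, 177.6]
eef_rot: [0.0, -0.028, 1.0, -0.0]
contact_force: [-0.3, -0.9, 0.4]
grip_width: 50.2
t 45.55 pos [ 500.9 -321.   177.4] yaw 0.055 F [-0.5 -0.5  0.1] w 50.2
[ 240  103   28  140 2966] [254.2 169.8] ((253.5, 172.5), (139.0, 27.0), 90.0)
[ 335  113  177  172 8478] [392.1 196.1] ((423.0, 198.5), (171.0, 176.0), 90.0)
[480 130  32  22 475] [496.7 141.3] ((496.1655578613281, 139.51380920410156), (31.4742374420166, 20.595279693603516), 4.763641834259033)
[ 166  236  176   49 1529] [253.9 268.7] ((253.5, 260.0), (48.0, 175.0), 90.0)
[   0  255  173   30 3111] [112.3 270.5] ((86.0, 269.5), (172.0, 29.0), 0.0)
6 [[252.7, 101.8], [252.8, 142.5], [253.0, 176.6], [253.1, 208.5], [253.2, 241.3]]
52 [[252.5, 102.4], [252.7, 149.4], [252.9, 188.3], [253.0, 224.2], [253.2, 260.8]]
t 45.6 pos [ 500.9 -321.1  177.3] yaw 0.0548 F [ 1.3 -0.4  0.6] w 50.1
```

```bash
python3 -c "
from h import *
d=grab('wrist');st();g=cv2.cvtColor(d['color'],cv2.COLOR_RGB2GRAY)
for c in (246,254,262): print(c,[int(x) for x in g[98:110,c]],[int(x) for x in g[234:250,c]])
for r_ in (110,120,150,200,225): print(r_,[int(x) for x in g[r_,232:276:2]])
print(onz(d,253.5,102.6,3),onz(d,253.5,242.5,6), onz(d,253.5,242.5,0))"
```

```text
t 45.65 pos [ 500.8 -321.2  177.2] yaw 0.0546 F [ 0.2 -0.1  0.6] w 49.9
246 [113, 115, 114, 116, 116, 65, 19, 25, 24, 23, 24, 25] [56, 57, 54, 55, 54, 52, 54, 51, 53, 159, 236, 231, 227, 226, 224, 223]
254 [113, 114, 116, 114, 117, 67, 20, 25, 26, 25, 24, 23] [54, 55, 54, 53, 53, 55, 52, 50, 53, 160, 237, 230, 228, 225, 224, 224]
262 [113, 112, 115, 115, 117, 67, 21, 25, 25, 22, 25, 25] [54, 55, 54, 53, 53, 52, 51, 49, 51, 161, 238, 232, 227, 227, 226, 224]
110 [111, 113, 112, 113, 30, 25, 24, 25, 24, 23, 27, 24, 25, 25, 23, 23, 25, 22, 116, 111, 112, 111]
120 [124, 123, 124, 124, 53, 21, 22, 23, 25, 25, 24, 26, 25, 24, 26, 25, 24, 21, 130, 126, 125, 125]
150 [116, 115, 115, 116, 99, 20, 23, 20, 20, 24, 21, 22, 20, 22, 20, 21, 22, 16, 116, 116, 114, 115]
200 [222, 222, 222, 222, 229, 64, 64, 66, 36, 60, 56, 55, 51, 47, 29, 21, 18, 46, 226, 224, 224, 223]
225 [235, 235, 235, 235, 238, 68, 57, 23, 33, 58, 52, 51, 47, 45, 20, 44, 55, 79, 237, 235, 235, 236]
[ 421.30753841 -325.6330294     3.        ] [ 581.74305555 -316.95631735    6.        ] [ 584.75271108 -316.7960664     0.        ]
```

```bash
python3 -m handwheel '[[[0.8,0,-50],0],[[0.8,0,-100],0],[[0.8,0,-120],0],[[0.8,0,-130],0],[[0.8,0,-130],0]]'; python3 -m handwheel '[[[0,0,0],0],[[0,0,0],0],[[0,0,0],0],[[0,0,0],0],[[0,0,0],0]]' 5 60; python3 -m handwheel '[[[0,0,0],0],[[0,0,5],0],[[0,0,5],0]]'
```

```text
clock: 46.28
eef_pos: [501.6, -321.5, 46.9]
eef_rot: [-0.0, -0.027, 1.0, 0.0]
contact_force: [0.2, -0.4, 0.9]
grip_width: 50.2
clock: 46.9
eef_pos: [501.6, -321.4, 47.2]
eef_rot: [0.0, -0.027, 1.0, 0.0]
contact_force: [-1.0, 0.2, 2.2]
grip_width: 12.9
clock: 47.28
eef_pos: [501.6, -321.7, 52.2]
eef_rot: [0.0, -0.027, 1.0, -0.0]
contact_force: [-0.3, 0.3, -2.1]
grip_width: 12.9
```

```bash
python3 -m handwheel '[[[0,0,40],0],[[0,0,90],0],[[0,20,130],-0.18],[[-10,50,130],-0.36],[[-20,80,130],-0.54]]'; python3 -m handwheel '[[[-10,40,0],-0.18],[[-20,80,0],-0.36],[[-30,120,0],-0.54],[[-40,160,0],-0.72],[[-44,190,0],-0.9]]';python3 -m handwheel '[[[0,0,0],-0.135],[[0,0,0],-0.135],[[0,0,0],-0.135]]'; python3 -c "
from h import *
st()"
```

```text
clock: 47.9
eef_pos: [481.2, -240.8, 182.3]
eef_rot: [0.0, 0.244, 0.97, -0.0]
contact_force: [0.4, 0.2, -1.6]
grip_width: 12.9
clock: 48.52
eef_pos: [436.7, -50.0, 182.0]
eef_rot: [-0.0, 0.641, 0.768, 0.0]
contact_force: [0.7, -0.1, -1.1]
grip_width: 13.1
clock: 48.9
eef_pos: [437.5, -51.7, 181.9]
eef_rot: [0.0, 0.688, 0.725, -0.0]
contact_force: [0.1, -0.8, -1.0]
grip_width: 12.9
t 48.9 pos [437.5 -51.7 181.9] yaw -1.5186 F [ 0.1 -0.8 -1. ] w 12.9
```

```bash
cat >> h.py <<'E'
def pose_at(tcp,yaw):
    c,s=np.cos(yaw),np.sin(yaw);Rz=np.array([[c,-s,0],[s,c,0],[0,0,1]])
    R0=np.array([[0,-.951,-.309],[1,0,0],[0,-.309,.951]]);T=np.eye(4)
    T[:3,:3]=Rz@R0;T[:3,3]=np.array(tcp)+Rz@[-84.1,0,157.45];return T
def W(x,y,z): return np.array((557.5+.9985*x-.054*y,-43.6+.054*x+.9985*y,z))
E
python3 -c "
from h import *
K=np.array(r.get_image('wrist')['camera_matrix'])
for f,z in (('w19',142.2),('w18',82.9),('w21',74.1)):
    d=dict(camera_matrix=K,cam_to_world=pose_at((480.4,-48.4,z),.0542))
    g=cv2.cvtColor(cv2.imread('pics/%s.png'%f),cv2.COLOR_BGR2GRAY)
    m=(g<48).astype(np.uint8);m[232:]=0
    n,l,s,c=cv2.connectedComponentsWithStats(m)
    print(f,[s[i].tolist() for i in range(1,n) if 60<s[i][4]<1500])
    for sg in (-1,1):
        P=np.array([proj(d,W(-120+a,sg*55+b,zz)) for a in(-6,6) for b in(-2,2) for zz in(56,83)])
        print('  pred y',sg*55,'box',P.min(0).round(1),P.max(0).round(1),'tip',proj(d,W(-120,sg*55,83)).round(1),'rimbottom',proj(d,W(-102,-92,0)).round(1))
"
```

```text
w19 [[106, 145, 42, 18, 607], [173, 144, 20, 25, 356], [314, 145, 21, 25, 353], [0, 184, 13, 48, 334]]
  pred y -55 box [175.  144.5] [189.3 166.4] tip [178.4 158.3] rimbottom [162.5 160.4]
  pred y 55 box [319.4 144.5] [333.9 166.4] tip [330.4 158.3] rimbottom [162.5 160.4]
w18 [[72, 154, 42, 23, 761], [147, 158, 30, 35, 688], [331, 159, 30, 34, 686]]
  pred y -55 box [147.4 158.5] [170.2 189.8] tip [152.3 179.1] rimbottom [141.7 174.6]
  pred y 55 box [338.9 158.6] [362.1 189.9] tip [357.1 179.2] rimbottom [141.7 174.6]
w21 [[141, 157, 33, 41, 826], [66, 158, 50, 22, 830], [334, 158, 33, 41, 832]]
  pred y -55 box [141.6 161.4] [166.3 194.8] tip [146.8 183.5] rimbottom [137.7 177.3]
  pred y 55 box [342.9 161.4] [368.1 194.8] tip [362.8 183.6] rimbottom [137.7 177.3]
```

```bash
python3 -c "
from h import *
d=grab('wrist','w23.png');st();g=cv2.cvtColor(d['color'],cv2.COLOR_RGB2GRAY);s=r.sense();p=s['eef_pos']
d['cam_to_world']=np.array(d['cam_to_world']);print(np.abs(d['cam_to_world']-pose_at(p,-1.5186)).max().round(2))
c,sn=np.cos(-1.5186),np.sin(-1.5186)
H=lambda a,b,z: proj(d,(p[0]+c*a-sn*b,p[1]+sn*a+c*b,p[2]+z)).round(1)
print('near end top',H(-80,0,-41),'bot',H(-80,0,-47),'corners',H(-80,-14.5,-41),H(-80,14.5,-41))
print('near window a=-61.25/-48.75',H(-61.25,0,-41),H(-48.75,0,-41),'b edges',H(-55,-9.5,-41),H(-55,9.5,-41))
print('leg/bar near end a=-38',H(-38,0,-2),H(-38,0,5), 'far end',H(80,0,-41),'far win',H(48.75,0,-41))
for col in (236,242,248,254,260,266,270): print(col,[int(x) for x in g[60:180:3,col]])
for row in (85,90,100,110,120): print(row,[int(x) for x in g[row,225:285:2]])
"
```

```text
t 49.0 pos [437.5 -51.9 181.9] yaw -1.5198 F [-0.4  0.2 -1.3] w 13.5
0.25
near end top [253.3 105.3] bot [253.3 105.1] corners [230.2 105.3] [276.4 105.2]
near window a=-61.25/-48.75 [253.4 135.5] [253.4 154.7] b edges [238.8 145.2] [267.9 145.1]
leg/bar near end a=-38 [253.3 186.8] [253.3 190.5] far end [253.7 316.2] far win [253.6 282.1]
236 [53, 53, 54, 54, 53, 52, 54, 53, 56, 24, 27, 27, 27, 27, 27, 24, 54, 52, 55, 55, 55, 55, 55, 55, 53, 53, 55, 55, 53, 55, 54, 18, 23, 23, 20, 21, 22, 21, 19, 23]
242 [52, 54, 52, 52, 52, 52, 53, 52, 54, 56, 53, 25, 28, 29, 92, 74, 56, 55, 57, 55, 57, 57, 54, 55, 56, 57, 54, 93, 92, 89, 90, 89, 90, 15, 22, 24, 21, 22, 23, 21]
248 [50, 53, 55, 56, 52, 53, 53, 54, 53, 52, 52, 54, 28, 28, 93, 72, 57, 58, 57, 58, 59, 56, 56, 56, 57, 57, 57, 72, 89, 91, 88, 89, 89, 15, 20, 21, 18, 17, 18, 15]
254 [52, 56, 51, 55, 57, 55, 56, 56, 52, 55, 55, 54, 27, 36, 207, 162, 58, 59, 59, 57, 59, 59, 58, 59, 58, 58, 58, 72, 215, 205, 202, 203, 206, 11, 19, 20, 16, 15, 16, 19]
260 [30, 26, 28, 27, 28, 30, 29, 30, 30, 27, 26, 27, 27, 37, 207, 160, 58, 60, 61, 60, 60, 
[... 393 characters left out ...]
2, 20, 21, 22, 20, 24, 21]
85 [243, 240, 233, 233, 127, 51, 54, 54, 53, 55, 53, 56, 55, 53, 53, 55, 54, 29, 28, 26, 27, 29, 28, 28, 57, 55, 158, 254, 243, 231]
90 [128, 124, 119, 119, 126, 28, 28, 57, 54, 52, 54, 53, 53, 51, 54, 57, 56, 27, 26, 25, 29, 28, 25, 26, 57, 53, 251, 253, 253, 231]
100 [127, 123, 117, 118, 125, 27, 23, 81, 81, 94, 94, 94, 93, 88, 184, 183, 183, 183, 184, 183, 185, 184, 185, 174, 89, 74, 241, 254, 246, 211]
110 [237, 232, 236, 86, 55, 54, 57, 55, 55, 57, 55, 58, 57, 57, 58, 60, 60, 59, 60, 61, 62, 62, 61, 61, 63, 61, 122, 255, 246, 211]
120 [128, 121, 118, 87, 52, 55, 54, 54, 56, 56, 58, 57, 58, 58, 59, 59, 59, 62, 61, 62, 61, 62, 62, 64, 65, 61, 198, 230, 248, 209]
```

```bash
python3 -m handwheel '[[[0.4,1.7,-10],0.003],[[0.4,1.7,-30],0.003],[[0.4,1.7,-45],0.003],[[0.4,1.7,-45],0.003]]'|grep -E 'pos|force'; python3 -m handwheel '[[[0,0,-5],0],[[0,0,-8],0],[[0,0,-8],0]]'|grep -E 'pos|force';python3 -m handwheel '[[[0,0,-3],0],[[0,0,-6],0],[[0,0,-6],0]]'|grep -E 'pos|force|width'
```

```text
eef_pos: [436.9, -49.6, 135.6]
contact_force: [-0.3, 0.8, -1.1]
eef_pos: [437.9, -49.8, 129.0]
contact_force: [-0.7, 0.5, -0.1]
eef_pos: [437.9, -49.8, 122.8]
contact_force: [-0.7, -0.1, -0.2]
grip_width: 13.2
```

```bash
for k in a; do python3 -m handwheel '[[[0,-0.3,-1.5],0],[[0,-0.3,-3],0],[[0,-0.3,-3],0]]'|grep -E 'pos|force'; done; python3 -m handwheel '[[[0,0,-1.5],0],[[0,0,-3],0],[[0,0,-3],0]]'|grep -E 'pos|force';python3 -m handwheel '[[[0,0,-1.5],0],[[0,0,-3],0],[[0,0,-3],0]]'|grep -E 'pos|force|width'
```

```text
eef_pos: [438.0, -50.1, 120.1]
contact_force: [-0.5, -1.6, 0.3]
eef_pos: [438.5, -50.3, 117.6]
contact_force: [-0.5, -0.4, 6.5]
eef_pos: [439.2, -50.5, 115.7]
contact_force: [-1.9, -0.9, 15.5]
grip_width: 12.9
```

```bash
python3 -m handwheel '[[[0,0,-1],0],[[0,0,-2],0],[[0,0,-2],0]]'|grep -E 'pos|force'; python3 -m handwheel '[[[0,0,-1],0],[[0,0,-2],0],[[0,0,-2],0]]'|grep -E 'pos|force|width'; python3 -c "
from h import *
d=grab('wrist','w24.png');st()"
```

```text
eef_pos: [439.8, -50.7, 114.6]
contact_force: [-2.1, -0.6, 23.7]
eef_pos: [440.0, -51.8, 111.1]
contact_force: [3.6, -7.9, 2.5]
grip_width: 12.8
t 52.17 pos [440.1 -51.8 111. ] yaw -1.5172 F [ 2.7 -8.8  4.4] w 13.1
```

```bash
python3 -m handwheel '[[[0,0,-1],0],[[0,0,-2],0],[[0,0,-2],0]]'|grep -E 'pos|force'; python3 -m handwheel '[[[0,0,-1],0],[[0,0,-2],0],[[0,0,-2],0]]'|grep -E 'pos|force|width';python3 -m handwheel '[[[0,0,-1],0],[[0,0,-2],0],[[0,0,-2],0]]'|grep -E 'pos|force|width'
```

```text
eef_pos: [439.7, -50.6, 108.9]
contact_force: [4.2, -1.1, 5.1]
eef_pos: [439.7, -50.4, 107.4]
contact_force: [1.8, 0.0, 11.7]
grip_width: 12.5
eef_pos: [439.2, -51.0, 104.9]
contact_force: [1.6, -5.5, 7.0]
grip_width: 13.2
```

```bash
python3 -m handwheel '[[[0,0,-1],0],[[0,0,-1],0],[[0,0,-1],0]]'|grep -E 'pos|force'; python3 -m handwheel '[[[0,0,-1],0],[[0,0,-1],0],[[0,0,-1],0]]'|grep -E 'pos|force|width';python3 -m handwheel '[[[0,0,-1],0],[[0,0,-1],0],[[0,0,-1],0]]'|grep -E 'pos|force|width'; python3 -m handwheel '[[[0,0,-1],0],[[0,0,-1],0],[[0,0,-1],0]]'|grep -E 'pos|force|width'
```

```text
eef_pos: [438.0, -50.3, 103.1]
contact_force: [2.3, -2.3, 2.7]
eef_pos: [438.4, -50.2, 102.9]
contact_force: [-0.7, -2.1, 12.1]
grip_width: 12.9
eef_pos: [438.5, -50.3, 102.7]
contact_force: [-3.1, -1.4, 22.1]
grip_width: 12.8
eef_pos: [438.5, -50.3, 102.6]
contact_force: [-6.9, -0.6, 32.3]
grip_width: 12.7
```

```bash
python3 -m handwheel '[[[0,0,2],0],[[0,0,3.5],0],[[0,0,3.5],0]]'|grep -E 'pos|force'; python3 -m handwheel '[[[0,0,1],0],[[0,0,1],0]]'|grep -E 'pos|force|width'; python3 -m handwheel '[[[0,0,0.7],0],[[0,0,0.7],0]]'|grep -E 'pos|force|width'; python3 -c "
from h import *
d=grab('wrist','w25.png');st()"
```

```text
eef_pos: [437.3, -49.5, 103.0]
contact_force: [0.5, 1.2, 1.5]
eef_pos: [437.5, -49.9, 104.0]
contact_force: [0.3, 0.8, -1.8]
grip_width: 12.8
eef_pos: [437.2, -49.9, 104.3]
contact_force: [2.2, -0.4, -14.2]
grip_width: 13.1
t 55.73 pos [437.2 -49.9 104.3] yaw -1.5179 F [  3.   -0.2 -15.6] w 13.0
```

```bash
python3 -c "
from h import *
s=r.sense();print(s['wrist_torque'].round(3),s['contact_force'].round(1))"; python3 -m handwheel '[[[0,0,-1.2],0],[[0,0,-1.2],0]]'|grep -E 'pos|force'; python3 -m handwheel '[[[0,0,-1.5],0],[[0,0,-1.5],0]]'|grep -E 'pos|force'; python3 -m handwheel '[[[0,0,-1.5],0],[[0,0,-1.5],0]]'|grep -E 'pos|force'; python3 -c "
from h import *
s=r.sense();print(s['wrist_torque'].round(3),s['contact_force'].round(1))"
```

```text
[-0.067 -0.26   0.024] [  3.   -0.2 -15.6]
eef_pos: [437.9, -50.1, 104.1]
contact_force: [0.7, 0.1, -6.8]
eef_pos: [438.5, -50.3, 103.1]
contact_force: [0.6, 0.3, 1.4]
eef_pos: [439.0, -50.3, 102.8]
contact_force: [-2.5, 1.9, 16.0]
[ 0.186  0.621 -0.029] [-2.5  1.9 16. ]
```

```bash
python3 -m handwheel '[[[0,0,1.5],0],[[0,0,1.5],0],[[0,0,1.5],0],[[0,0,1.5],0],[[0,0,1.5],0]]' 40|grep -E 'pos|force|width'; python3 -m handwheel '[[[0,0,20],0],[[0,0,60],0],[[0,0,110],0],[[0,0,110],0.18],[[10,0,110],0.36]]'|grep pos; python3 -m handwheel '[[[5,0,0],0.18],[[10,0,0],0.36],[[15,0,0],0.54],[[20,0,0],0.72],[[20,0,0],0.9]]'|grep pos;python3 -m handwheel '[[[0,0,0],0.16],[[0,0,0],0.311],[[0,0,0],0.311],[[0,0,0],0.311]]'|grep pos; python3 -c "
from h import *
st();d=grab('wrist','w26.png');g=cv2.cvtColor(d['color'],cv2.COLOR_RGB2GRAY)
for n,p in dict(plFR=(-134.5,-80,62),plFL=(-134.5,80,62),plBR=(-105.5,-80,62),plBL=(-105.5,80,62),barR=(-120,-38,108),barL=(-120,38,108),lidR=(-102,-147,72),lidL=(-102,147,72),tipR=(-120,-55,83),tipL=(-120,55,83)).items(): print(n,proj(d,W(*p)).round(1))
m=(g<42).astype(np.uint8);m[285:]=0
n,l,s,c=cv2.connectedComponentsWithStats(m);print([s[i].tolist() for i in range(1,n) if s[i][4]>60])
np.save('pics/w26.npy',np.array(d['cam_to_world']))
for row in (130,135,140,145,150,155): print(row,[int(x) for x in g[row,140:370:4]])
"
```

```text
eef_pos: [437.8, -50.1, 102.3]
contact_force: [-0.2, 0.1, -0.8]
grip_width: 39.9
eef_pos: [447.8, -50.1, 213.2]
eef_pos: [468.1, -50.1, 212.2]
eef_pos: [467.8, -50.1, 212.4]
t 58.85 pos [467.8 -50.1 212.4] yaw 0.0503 F [ 1.2  0.5 -0.8] w 40.0
plFR [175.8 139.8]
plFL [334.4 139.1]
plBR [178.1 168. ]
plBL [332.2 167.3]
barR [212.1 163.1]
barL [298.6 162.7]
lidR [109.8 173.8]
lidL [400.8 172.5]
tipR [197.8 157.8]
tipL [312.7 157.3]
[[146, 128, 236, 45, 6108], [135, 148, 41, 14, 460], [201, 236, 110, 48, 1027], [22, 255, 165, 30, 2988], [321, 255, 191, 30, 3007]]
130 [54, 54, 54, 54, 56, 53, 55, 57, 54, 53, 54, 54, 57, 30, 29, 27, 29, 29, 30, 29, 28, 29, 30, 27, 28, 30, 26, 27, 29, 28, 29, 29, 29, 27, 29, 28, 31, 27, 28, 29, 28, 28, 28, 28, 29, 28, 27, 28, 30, 28, 31, 28, 30, 29, 26, 28, 56, 54]
135 [54, 52, 55, 55, 55, 54, 54, 57, 56, 57, 54, 61, 66, 70, 68, 66, 67, 68, 68, 67, 68, 68, 68, 69, 68, 68, 68, 66, 68, 68, 67, 68, 66, 68, 67, 67, 68, 68, 67, 69, 69, 66, 67, 67, 67, 67, 70, 28, 31, 27, 28, 29, 29, 28, 27, 29, 26, 55]
140 [54, 55, 54, 54, 58, 58, 55, 51, 53, 231, 94, 94, 95, 96
[... 190 characters left out ...]
 54, 57, 55, 55, 55, 54, 55, 76, 65, 67, 24, 23, 22, 22, 23, 19, 22, 25, 21, 24, 23, 24, 22, 25, 22, 25, 23, 25, 23, 23, 22, 25, 21, 22, 23, 24, 22, 25, 21, 21, 22, 22, 21, 23, 21, 22, 49, 58, 61, 61, 28, 30, 28, 54, 56, 58]
150 [60, 28, 27, 29, 26, 28, 29, 29, 27, 105, 67, 66, 68, 19, 18, 15, 15, 93, 24, 15, 16, 19, 22, 23, 21, 23, 24, 24, 20, 22, 23, 23, 23, 23, 23, 21, 25, 19, 20, 18, 57, 14, 20, 15, 18, 23, 22, 22, 23, 30, 29, 28, 29, 29, 29, 29, 29, 28]
155 [32, 29, 28, 29, 27, 30, 29, 29, 29, 191, 66, 68, 68, 19, 18, 13, 14, 95, 18, 13, 18, 16, 17, 16, 17, 20, 16, 18, 16, 18, 17, 17, 19, 18, 16, 17, 17, 16, 16, 15, 15, 14, 14, 20, 20, 23, 24, 24, 22, 27, 28, 27, 28, 32, 31, 28, 29, 29]
```

```bash
python3 -c "
from h import *
d=grab('wrist');g=cv2.cvtColor(d['color'],cv2.COLOR_RGB2GRAY)
for y in (-115,-100,100,115):
    q=[proj(d,W(-102,y,z)) for z in (0,50,72)];c=int(q[2][0]);e=[int(x) for x in g[140:195,c]]
    print(y,c,'rows z0,50,72',[round(float(a[1]),1) for a in q],'rim band if open',proj(d,W(-97,y,50))[1].round(1),[(140+i,e[i],e[i+1]) for i in range(54) if abs(e[i+1]-e[i])>9])
a=cv2.imread('pics/top0.png').astype(int);b=grab('top','topf.png')['color'][:,:,::-1].astype(int);df=np.abs(a-b).max(2)>35
for n,(u,v) in dict(mallet=(175,135),oil=(311,140),pink=(194,255),turq=(396,205)).items(): print(n,df[v-18:v+18,u-14:u+14].sum())
st()"
```

```text
-115 141 rows z0,50,72 [159.8, 168.8, 173.6] rim band if open 173.3 [(148, 57, 30), (160, 27, 49), (161, 49, 70), (174, 68, 177), (175, 177, 208), (176, 208, 231), (177, 231, 201)]
-100 156 rows z0,50,72 [159.8, 168.7, 173.6] rim band if open 173.2 [(149, 55, 26), (160, 28, 50), (161, 50, 70), (174, 67, 181), (175, 181, 238), (176, 238, 207)]
100 354 rows z0,50,72 [159.1, 168.0, 172.8] rim band if open 172.5 [(146, 31, 61), (147, 61, 28), (160, 29, 60), (174, 71, 206), (175, 206, 195), (177, 193, 222), (178, 222, 191)]
115 369 rows z0,50,72 [159.1, 168.0, 172.7] rim band if open 172.5 [(148, 57, 26), (160, 30, 60), (174, 71, 227), (175, 227, 189)]
mallet 0
oil 0
pink 123
turq 0
t 59.0 pos [467.9 -50.1 212.4] yaw 0.0517 F [-0.1 -1.   0.3] w 40.4
```

```bash
python3 -c "
from h import *
for f in ('top0','topf'):
    h=cv2.cvtColor(cv2.imread('pics/%s.png'%f),cv2.COLOR_BGR2HSV);m=(h[:,:,0]>160)&(h[:,:,0]<178)&(h[:,:,1]>90);m[:230]=0;m[285:]=0;m[:,:180]=0;m[:,210:]=0
    ys,xs=np.where(m);print(f,len(xs),xs.min(),xs.max(),ys.min(),ys.max())
r.finish_job();st()"
```

```text
top0 129 190 196 235 258
topf 133 190 196 235 258
the job is handed in; nothing more can be done
the job is handed in; nothing more can be done
```

I laid all four tools (chisel, gouge, V-tool, skew) in the notches with their blades to the hinge. Then I swung the lid shut and pressed the carry handle down over both hooks. The job was handed in at about 59 s.

**Tools:** A close-up before shutting the lid showed all four handles sitting in their notches.

**Lid:** It met a hard stop at about 25 N. After the handle was on, the wrist picture showed no gap between the two halves.

**Handle:**
- It stopped hard with its underside at the expected 56 mm.
- An upward tug of about 1 mm met about 15 N with almost no sideways moment, so both hooks hold.
- I had no pictures left to view at the end, so these last checks are numbers only.

**Bystanders:** The mallet, the oil bottle and the turquoise tool show no change from the first picture. A pixel check flagged the area around the pink tool, but its own outline has not moved, so I take that to be shadow.

**One mismatch:** While I closed the lid, it touched the fingers about 23 mm higher than the stated fingertip length implies. I never explained that, and went by the pictures and the force instead.

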